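# Load, unpin and tilt the finishing rack

### The job

Get the finishing rack ready for spraying. While its board is still pinned level, thread every loose wooden ring onto a post, one ring to a post and flat down on the board; then draw the locking pin right out of its bore and lay it in the open notch of the block next to it on the same side, shaft in the notch and head outside. Last, raise the board by its bar handle to 35 degrees from level and let go, making sure that it still holds there three seconds later with the rings on, and do not disturb the brush jar or the loose wooden caul.

Things in the scene. Friction and masses are not known exactly. Their poses are not given: they have to be found in the camera images.
- rack: plywood finishing rack, fixed to the bench; base plate 220 (x) x 335 (y) x 12 mm. Origin on the bench top under the rack's middle; rack x points away from the robot (turned by its yaw), y left, z up. Two wooden blocks stand on its right (-y) side at y = -185 to -155 mm: one with the pin's bore, one with the notch; an upright plywood cheek, 132 mm high, on its left
- bore (a point): centre of the bore's mouth in the right-hand face of the bored block (37 mm wide, 70 mm high), at (-20, -185, 45) mm in the rack's frame; bore 13 mm square, along rack y, through the 30 mm thick block and on into a lug under the board; axes as rack
- notch (a point): middle of the notch's floor at the right-hand face of the notched block (nearer the robot; 40 mm wide, 58 mm high, 30 mm thick in y), at (-100, -185, 35) mm in the rack's frame; notch open at the top, along rack y, 18 mm wide, 23 mm deep: a shaft laid in it has its axis 40 mm above the bench; axes as rack
- stud (a point): brass stud on the inner face of the left cheek; it lies at the middle of the board's thickness when the board stands at 35 degrees
- board (a joint): angle of the tilting board in rad: 0 = level, grows as its far edge rises (35 degrees = 0.611), up to 1.1. Stiff friction hinge (0.85 N m, no spring): it stays where it is left, also loaded; raising takes about 7 N at the handle. The pin, while in, blocks it near 0. Board 140 x 268 x 16 mm plywood, 0.4 kg, its top 75 mm above the bench when level
- hinge (a point): point on the hinge axis (which runs along rack y near the board's near edge), in the middle of the board's width; its axes turn with the board: x from the hinge to the handle, y along the hinge axis, z normal to the board's top
- handle (a point): middle of the bar handle at the board's far edge, 175 mm from the hinge axis: steel bar 12 mm thick and 110 mm long along y, 45 mm clear of the board's edge, pinched from above; axes as hinge
- pin: locking pin: black square head 28 x 26 x 28 mm, steel shaft 10 mm thick, 85 mm long. Origin at the head's centre, shaft along +y from y = 13 to 98 mm; 80 g. At the start it is in the bore along rack y, its origin 28 mm outside the block's face; it is clear of the bore when that is over 100 mm. Laid in the notch with its origin again about 28 mm outside the block's face, it balances
- post1 (a point): foot of post 1 of four in a row, on the board's top; steel, 14 mm thick, 50 mm tall along z (square to the board), tapered at the tip; posts are 66 mm apart, post1 at the left; axes as hinge
- post2 (a point): foot of post 2 of four in a row, on the board's top; steel, 14 mm thick, 50 mm tall along z (square to the board), tapered at the tip; posts are 66 mm apart, post1 at the left; axes as hinge
- post3 (a point): foot of post 3 of four in a row, on the board's top; steel, 14 mm thick, 50 mm tall along z (square to the board), tapered at the tip; posts are 66 mm apart, post1 at the left; axes as hinge
- post4 (a point): foot of post 4 of four in a row, on the board's top; steel, 14 mm thick, 50 mm tall along z (square to the board), tapered at the tip; posts are 66 mm apart, post1 at the left; axes as hinge
- ring1: loose turned wooden ring, 56 mm across, 24 mm hole, 18 mm thick, 45 g; three or all four of the four identical rings are present. Origin at its centre, z along its hole. On a post and flat on the board its centre is 9 mm above the post's foot
- ring2: loose turned wooden ring, 56 mm across, 24 mm hole, 18 mm thick, 45 g; three or all four of the four identical rings are present. Origin at its centre, z along its hole. On a post and flat on the board its centre is 9 mm above the post's foot
- ring3: loose turned wooden ring, 56 mm across, 24 mm hole, 18 mm thick, 45 g; three or all four of the four identical rings are present. Origin at its centre, z along its hole. On a post and flat on the board its centre is 9 mm above the post's foot
- ring4: loose turned wooden ring, 56 mm across, 24 mm hole, 18 mm thick, 45 g; three or all four of the four identical rings are present. Origin at its centre, z along its hole. On a post and flat on the board its centre is 9 mm above the post's foot
- bench_vice: blue bench vice bolted to the bench, 280 (x) x 174 (y) x 162 mm high, an obstacle; never moves. Origin under its middle
- brush_jar: clear brush jar, 66 mm across, 86 mm high, standing upright, loose; leave alone. Origin under its middle
- caul_3: pine caul, 30 x 140 x 24 mm, loose, lying flat; leave alone. Origin under its middle, long side along y
Mind the look-alikes: they are no part of the job. Leave any blue or white look-alike of the ring2 alone.

How it is judged:
By the outcome, as a careful person would: the job done as asked, in the order asked, and still so for the second after the job is handed in, with the robot touching nothing.
Of ring1, ring2, ring3, ring4 only 3 to 4 are there at a start; the rules pass over those that are not, and their reading is None.
At some moment in a run one of ring1, ring2, ring3, ring4 may be knocked a few centimetres aside while the robot is not near it.
Once in a run the grip may slacken for a moment while it holds something.
It also fails if it takes over 210 s, if anything falls off the work surface, if the arm or the gripper's body presses on something with over 40 N, if the wrist force passes 120 N, or if a joint passes its speed limit or range.

### The arm

A 7-joint arm with a two-finger parallel gripper is mounted at the origin on a cart in front of the work surface, level with it; the furniture and walls round the work are solid. World frame = base frame: x ahead of the robot, y to its left, z up, the work surface at z = 0. Lengths are in m, angles in rad, forces in N, time in s.
With the tool pointing down it reaches from about 0.425 to 0.925 m from the base axis. Payload 6.8 kg.
Tool frame: the origin (TCP) lies midway between the tips of the shut fingers; the grasp point (between the pads) lies 19 mm behind it; z points along the fingers, y is the line along which they close (so a half turn about z gives the same grasp; the last joint's range is limited). The gripper opens to 85 mm and grips with 20 to 120 N. Pads are 22 mm wide; open, the fingers measure 114 mm over their backs; the gripper's body (76 mm by 85 mm) begins 54 mm behind the grasp point. The pads swing forward as they close: fully open they stand 13 mm farther back than shut.
Start: joints at [-1.335, 0.477, 0.022, 1.555, -0.011, 1.109, -0.083], TCP at [0.228, 0.636, 0.208] pointing down, gripper open.
Joint ranges: [-2.96, 2.96], [-0.34, 2.1], [-1.41, 1.46], [0.24, 2.44], [-1.37, 4.51], [0.17, 1.92], [-2.96, 2.96]. Speed limits (rad/s): [2.39, 2.39, 3.14, 3.14, 3.14, 3.14, 3.14].

### API

Orientations are given as a unit quaternion [w, x, y, z].
In Python, from workcell import get_state, imaging, sign_off, spotter gives the robot as it stands.
- The arm moves only by the tool move_arm, never from a script. Its argument "steps" is a list that holds one entry, the list of rows, each a list of 7 numbers: the finger opening in m, from 0 to 0.0854, then the shift along the tool's x, y, z in m, then the turn, a rotation vector about the tool's x, y, z in degrees. A call has 1 to 12 rows; each row shifts and turns the commanded pose from where the row before left it, along the tool's axes as they then stand; what a row does not reach is not made up. A row lasts 1/12 s, in which the tool goes at most 41.7 mm and 7.16 degrees, less where a joint would pass 70% of its speed; a pose out of reach is approached as far as the arm can. A call is refused whole if a number of a shift passes 0.0417 or a number of a turn 7.16, either way. A call with a gripper value outside its range is refused whole. The fingers move at their own pace and stop on an object; the grip force is fixed at half the most. Time passes only in rows, so rows that do not move let the fingers close. It gives the time, the measured TCP pose, the force, the opening and the grip force at its end, in the units of the state.
- get_state(): the state, without advancing time (a new reading comes with each control period).
- imaging.capture(name): name is "scene" or "side" or "wrist"; returns a dict with "color" (480x640x3 uint8, red, green, blue), "fx", "fy", "cx", "cy" (pixels), "pose" (4x4, takes a point from camera to world coordinates); the wrist camera has in their place "hand_eye" (4x4, takes a point from camera to tool coordinates, whose origin is the TCP and whose axes are the flange's). Camera axes: x right, y up, looking along -z (the intrinsics and any distortion apply to the point x, -y, -z); pixel columns grow to the right and rows downward; lengths in m; the calibration is good to about 2 mm. A picture is of the moment at which its call begins: read the wrist's pose just before it. There is no depth.
- sign_off(): hands the job in; it is judged then, once.
Trained networks look in the newest picture that a camera, given by its name, has taken for a name from the list of things; names that differ only in an ending like _2 or _b are one class to them, and where a whole thing is asked for, a point or a joint stands for the part that bears it (a point fixed in the world has none). Each returns a list of dicts, best first, with "confidence" (0 to 1); they miss things now and then, are a little off and sometimes report something else, mostly with a low value. They report only what shows in the picture. A call takes as long as a camera call. They do not tell look-alikes from the thing itself.
- spotter.look_for(camera, query): "bbox" ([left, top, right, bottom] in pixels, round what is visible of it).
- spotter.outline_of(camera, query): "region" (480x640 bool, what is visible of it) and "bbox" ([left, top, right, bottom] in pixels, round what is visible of it).
- spotter.pinpoint(camera, query): "position" ([row, column] in pixels: a listed point, or the origin of a listed thing).
The state is a dict: "time": time; "q": joint angles; "joint_vel": joint speeds; "tau": joint torques, N m; "tool_pos": TCP position; "ee_rot": TCP orientation; "ft_force": force on the tool from outside, world axes, zero at the start; "moment": the same for the moment, N m; "gripper_width": finger opening in m; "gripper_force": force on a finger pad.
Only numpy, scipy, OpenCV 4.12 (cv2) and the standard library are available. Lean on these libraries where they do the work, as an engineer would, in place of code of your own. Each camera call takes 0.05 s, during which the arm holds its last target. There are 200 camera calls.

## Working session

There is one attempt and no reset: what is moved stays moved. The work goes in short steps, Python scripts to look and compute and a tool call to move; the robot and the scene stay as the last step left them, time stands still between calls to the robot, and variables do not carry over. Pictures are saved under pics/ and viewed, at most 14 in all, crops included, and the job is handed in when it is done.

Besides the shell and the picture viewer there is one more tool, called after "Request:" by a JSON object that holds its "api" and its "payload". move_arm: Moves the arm, as the interface text tells. Its arguments: {"type":"object","properties":{"steps":{"type":"array"}},"required":["steps"]}

```bash
ls; mkdir -p pics; cat > h.py <<'E'
import numpy as np, cv2
from scipy.spatial.transform import Rotation as R
from workcell import get_state, imaging, spotter
def cap(n,save=None):
    s=get_state(); c=imaging.capture(n)
    if 'pose' not in c:
        T=np.eye(4); q=np.array(s['ee_rot']); T[:3,:3]=R.from_quat(q[[1,2,3,0]]).as_matrix(); T[:3,3]=s['tool_pos']
        c['pose']=T@np.array(c['hand_eye'])
    if save: cv2.imwrite('pics/'+save,c['color'][:,:,::-1])
    return c
def ray(c,u,v):
    P=np.array(c['pose']); d=P[:3,:3]@np.array([(u-c['cx'])/c['fx'],-(v-c['cy'])/c['fy'],-1]); return P[:3,3],d
def onz(c,u,v,z):
    o,d=ray(c,u,v); return o+d*(z-o[2])/d[2]
def proj(c,p):
    P=np.array(c['pose']); x=P[:3,:3].T@(np.array(p)-P[:3,3]); return c['fx']*x[0]/-x[2]+c['cx'], c['fy']*-x[1]/-x[2]+c['cy']
def tri(cs,uvs):
    A=np.zeros((3,3));b=np.zeros(3)
    for c,(u,v) in zip(cs,uvs):
        o,d=ray(c,u,v); d=d/np.linalg.norm(d); M=np.eye(3)-np.outer(d,d); A+=M;b+=M@o
    return np.linalg.solve(A,b)
E
python3 - <<'E'
from h import *
print(get_state())
for n in ['scene','side']:
    c=cap(n,n+'.png'); print(n,{k:v for k,v in c.items() if k!='color'})
    for q in ['ring1','pin','handle','bore','notch','post1','post2','post3','post4','hinge','brush_jar','caul_3','bench_vice','stud','rack']:
        print(q,[(np.round(r['position'][::-1]).astype(int).tolist(),round(r['confidence'],2)) for r in spotter.pinpoint(n,q)])
E
```

```text
pics
{'time': 0.0, 'q': array([-1.33511383,  0.47780918,  0.02235149,  1.55642636, -0.01151037,
        1.10928582, -0.08312121]), 'joint_vel': array([ 0.00035942,  0.00011398,  0.00228569, -0.00175114,  0.00078202,
       -0.00091796,  0.00239619]), 'tau': array([-1.41181031e-04, -5.96461022e+01,  1.60813104e+00, -2.81190133e+01,
        1.25469381e-02,  9.60534060e-03, -2.61559939e-05]), 'tool_pos': array([0.22732063, 0.63491522, 0.20693048]), 'ee_rot': array([-8.95499723e-05,  1.71053069e-01,  9.85261406e-01, -8.95748520e-04]), 'ft_force': array([-0.01206697,  0.20593057,  0.45716177]), 'moment': array([ 0.03663921,  0.00782182, -0.01325494]), 'gripper_force': 0.0, 'gripper_width': 0.08535033245561038}
scene {'fx': 530.3602778010669, 'fy': 530.3602778010669, 'cx': 317.48243330232776, 'cy': 235.81721671730813, 'pose': array([[ 0.44798079,  0.43934947, -0.77864322, -0.51528333],
       [-0.89401793,  0.2135937 , -0.39383966, -0.50712878],
       [-0.00671996,  0.8725536 ,  0.48847218,  0.76364449],
       [ 0.        ,  0.        ,  0.        ,  1.        ]])}
ring1 [([314, 243], 0.
[... 1155 characters left out ...]
 [([343, 206], 0.87), ([340, 209], 0.33)]
notch [([370, 205], 0.58)]
post1 [([342, 207], 0.9), ([347, 236], 0.78), ([342, 215], 0.76), ([341, 228], 0.58), ([346, 246], 0.3)]
post2 [([342, 207], 0.9), ([347, 236], 0.78), ([342, 215], 0.76), ([341, 228], 0.58), ([346, 246], 0.3)]
post3 [([342, 207], 0.9), ([347, 236], 0.78), ([342, 215], 0.76), ([341, 228], 0.58), ([346, 246], 0.3)]
post4 [([342, 207], 0.9), ([347, 236], 0.78), ([342, 215], 0.76), ([341, 228], 0.58), ([346, 246], 0.3)]
hinge [([367, 219], 0.63)]
brush_jar [([240, 332], 0.64), ([343, 211], 0.22)]
caul_3 [([282, 361], 0.98)]
bench_vice []
stud [([346, 228], 0.63), ([346, 244], 0.49), ([244, 331], 0.31)]
rack [([346, 244], 0.76)]
```

View images.

View pics/scene.png

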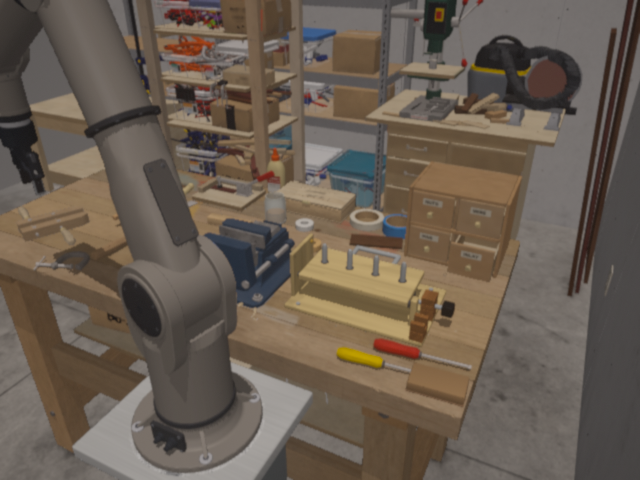

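View pics/side.png

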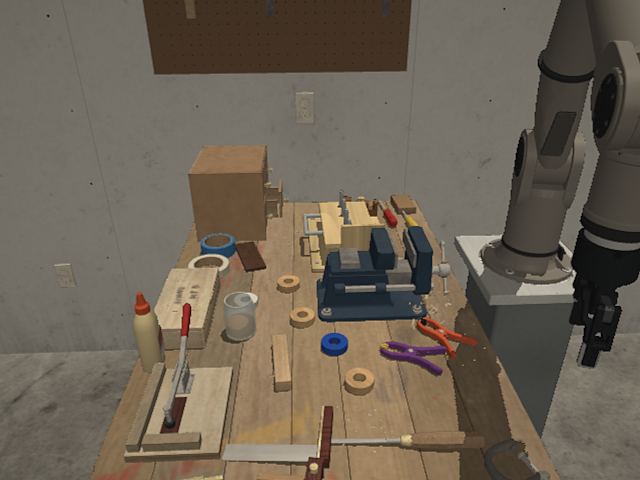

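Side view: wooden rings at (288,284), (302,317), (360,380). Look-alikes are blue (334,345), white (250,299) by the jar and the tape rolls (208,264) and (218,244). The caul is at (282,361), the jar at (240,316). A fourth ring might be hidden behind the vice. Next I fit the rack pose.

```bash
python3 - <<'E'
from h import *
from scipy.optimize import least_squares
s=cap('scene'); d=cap('side')
for uv in [(288,284),(302,317),(360,380),(334,345),(248,300)]:
    print(uv,onz(d,*uv,0.012).round(3))
for n,q in (('side','ring1'),):
    for r in spotter.outline_of(n,q):
        ys,xs=np.nonzero(r['region']); b=r['bbox']; print(np.round(b),round(r['confidence'],2),onz(d,(b[0]+b[2])/2,(b[1]+b[3])/2,0.009).round(3), d['color'][ys,xs].mean(0).round())
print('jar',onz(d,240,334,0),'caul',onz(d,282,361,.012), 'white',onz(s,305,224,.012))
# rack fit: hinge x unknown
obs=[(s,(434,304),(-.02,-.185,.045)),(s,(423,327),(-.1,-.185,.035)),(s,(445,306),(-.02,-.213,.045)),(s,(363,296),(0,0,0)),(d,(309,223),None)]
def f(p):
    r=[]
    c_,s_=np.cos(p[2]),np.sin(p[2])
    W=lambda q:np.array([p[0]+c_*q[0]-s_*q[1],p[1]+s_*q[0]+c_*q[1],q[2]])
    for c,uv,q in obs:
        if q is not None: r+=list(np.array(proj(c,W(q)))-uv)
    hx=p[3]
    r+=list(np.array(proj(s,W((hx,0,.067))))-(354,287))
    for c,uv in((s,(379,250)),(d,(309,223))): r+=list(np.array(proj(c,W((hx+.175,0,.067))))-uv)
    for i,uv in((0,(323,260)),(1,(349,267)),(3,(402,280))): r+=list(np.array(proj(s,W((p[4],.099-.066*i,.075))))-uv)
    return r
o=least_squares(f,[.7,-.1,0,-.1,0],loss='soft_l1'); print(o.x,np.round(o.fun,1))
E
```

```text
(288, 284) [0.637 0.104 0.012]
(302, 317) [0.604 0.242 0.012]
(360, 380) [0.497 0.445 0.012]
(334, 345) [0.539 0.341 0.012]
(248, 300) [0.729 0.168 0.012]
[344. 366. 374. 396.] 0.89 [0.5   0.444 0.009] [153. 121.  82.]
[324. 333. 347. 356.] 0.83 [0.536 0.335 0.009] [ 30.  58. 116.]
[282. 274. 299. 292.] 0.8 [0.631 0.097 0.009] [150. 119.  81.]
[290. 306. 317. 330.] 0.78 [0.601 0.241 0.009] [150. 119.  81.]
[252. 293. 255. 307.] 0.47 [0.718 0.164 0.009] [170. 164. 147.]
jar [0.73837651 0.27952778 0.        ] caul [0.64493634 0.38448237 0.012     ] white [0.73174295 0.16559239 0.012     ]
[ 0.48636489 -0.12069783 -0.00595533 -0.07179057 -0.00672326] [ 0.7 -0.1  0.7  0.7  2.   1.2 -1.5 -1.8 -3.7 -0.3 -0.9  1.5 -3.6  0.3
  1.2  0.2 -0.2 -0.4 -0.9  0.3]
```

Request:
{"api": "move_arm", "payload": {"steps": [[[0.085, 0, 0, 0, 0, 0, 7.03], [0.085, 0, 0, 0, 0, 0, 7.03], [0.085, 0, 0, 0, 0, 0, 7.03], [0.085, 0, 0, 0, 0, 0, 7.03], [0.085, 0, 0, 0, 0, 0, 7.03], [0.085, 0, 0, 0, 0, 0, 7.03], [0.085, 0, 0, 0, 0, 0, 7.03], [0.085, 0, 0, 0, 0, 0, 7.03], [0.085, 0, 0, 0, 0, 0, 7.03], [0.085, 0, 0, 0, 0, 0, 7.03]]]}}

```text
time: 2.58
tool_pos: [0.2274, 0.6356, 0.208]
ee_rot: [-0.0, 0.709, 0.705, 0.0]
ft_force: [-0.0, -0.7, -0.3]
gripper_width: 0.0853
gripper_force: 0.0
```

Request:
{"api": "move_arm", "payload": {"steps": [[[0.085, -0.022, 0.03, 0, 0, 0, 0], [0.085, -0.022, 0.03, 0, 0, 0, 0], [0.085, -0.022, 0.03, 0, 0, 0, 0], [0.085, -0.022, 0.03, 0, 0, 0, 0], [0.085, -0.022, 0.03, 0, 0, 0, 0], [0.085, -0.022, 0.03, 0, 0, 0, 0], [0.085, -0.022, 0.03, 0, 0, 0, 0], [0.085, -0.022, 0.03, 0, 0, 0, 0], [0.085, -0.014, 0.03, 0, 0, 0, 0], [0.085, 0, 0, 0, 0, 0, 0]]]}}

```text
time: 3.42
tool_pos: [0.5052, 0.4387, 0.2086]
ee_rot: [0.003, 0.711, 0.703, 0.001]
ft_force: [1.3, -0.7, 0.2]
gripper_width: 0.0852
gripper_force: 0.0
```

```bash
python3 - <<'E'
from h import *
s=get_state(); print(s['time'],s['tool_pos'],s['ee_rot'],s['q'])
w=cap('wrist','w1.png'); print(np.round(w['hand_eye'],3),w['fx'],w.keys())
for r in spotter.outline_of('wrist','ring1'):
    ys,xs=np.nonzero(r['region']); b=r['bbox']; print(np.round(b),round(r['confidence'],2),onz(w,(b[0]+b[2])/2,(b[1]+b[3])/2,0.012).round(4), w['color'][ys,xs].mean(0).round())
d=cap('side')
for q in ['bench_vice','brush_jar']:
  for r in spotter.look_for('side',q): print(q,np.round(r['bbox']),r['confidence'])
print([onz(d,*p,0).round(3) for p in [(319,319),(437,318)]])
E
```

```text
3.4167 [0.50524965 0.43874169 0.20856567] [0.00270188 0.71082346 0.70336473 0.00087758] [-1.06793335  0.48303955  0.36610688  1.59050629 -0.18162742  1.10043482
 -0.66845311]
[[ 0.     0.963  0.268  0.068]
 [ 1.     0.    -0.001 -0.   ]
 [-0.001  0.268 -0.963 -0.165]
 [ 0.     0.     0.     1.   ]] 408.56350254102597 dict_keys(['color', 'fx', 'fy', 'cx', 'cy', 'hand_eye', 'pose'])
[282. 167. 348. 229.] 0.8 [0.5006 0.444  0.012 ] [131.  98.  54.]
[391. 366. 446. 424.] 0.75 [0.6044 0.2375 0.012 ] [183. 144.  80.]
[326. 278. 385. 338.] 0.72 [0.5385 0.336  0.012 ] [ 28.  70. 156.]
[547. 461. 555. 472.] 0.48 [0.7547 0.1446 0.012 ] [230. 226. 204.]
brush_jar [223. 292. 255. 340.] 0.69
[array([0.566, 0.235, 0.   ]), array([0.301, 0.245, 0.   ])]
```

View pics/w1.png

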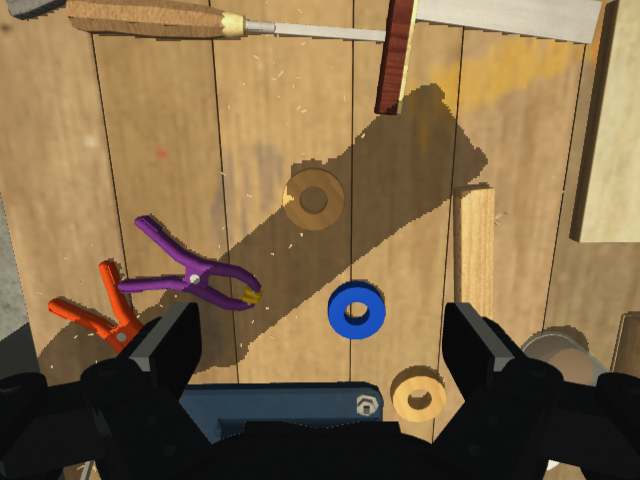

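Wrist view: target wooden ring at (314,199), blue look-alike (357,310), second wooden ring (420,396). The first is in clear space, so I descend on it.

Request:
{"api": "move_arm", "payload": {"steps": [[[0.085, -0.002, 0.003, 0.03, 0, 0, 0], [0.085, 0, 0, 0.035, 0, 0, 0], [0.085, 0, 0, 0.035, 0, 0, 0], [0.085, 0, 0, 0.035, 0, 0, 0], [0.085, 0, 0, 0.03, 0, 0, 0], [0.085, 0, 0, 0, 0, 0, 0], [0.085, 0, 0, 0, 0, 0, 0], [0.085, 0, 0, 0, 0, 0, 0]]]}}

```text
time: 4.33
tool_pos: [0.5009, 0.4451, 0.0448]
ee_rot: [-0.0, 0.707, 0.708, 0.001]
ft_force: [0.2, -0.1, -0.1]
gripper_width: 0.0849
gripper_force: 0.0
```

```bash
python3 - <<'E'
from h import *
w=cap('wrist','w2.png')
for r in spotter.outline_of('wrist','ring1'):
    ys,xs=np.nonzero(r['region']); b=r['bbox']; print(np.round(b),round(r['confidence'],2),onz(w,(b[0]+b[2])/2,(b[1]+b[3])/2,0.018).round(4))
s=get_state();print(s['tool_pos'],R.from_quat(np.array(s['ee_rot'])[[1,2,3,0]]).as_matrix().round(4))
E
```

```text
[261. 211. 378. 320.] 0.77 [0.5001 0.4463 0.018 ]
[341. 390. 433. 445.] 0.69 [0.5375 0.3572 0.018 ]
[0.50173466 0.4451574  0.04567883] [[-6.0e-04  1.0e+00  3.0e-03]
 [ 1.0e+00  6.0e-04  3.2e-03]
 [ 3.2e-03  3.0e-03 -1.0e+00]]
```

Request:
{"api": "move_arm", "payload": {"steps": [[[0.085, 0.001, -0.001, 0.025, 0, 0, 0], [0.085, 0, 0, 0.021, 0, 0, 0], [0.085, 0, 0, 0, 0, 0, 0], [0.03, 0, 0, 0, 0, 0, 0], [0.03, 0, 0, 0, 0, 0, 0], [0.03, 0, 0, 0, 0, 0, 0], [0.03, 0, 0, 0, 0, 0, 0], [0.03, 0, 0, 0, 0, 0, 0], [0.03, 0, 0, 0, 0, 0, 0]]]}}

```text
time: 5.18
tool_pos: [0.4998, 0.4448, -0.0024]
ee_rot: [-0.0, 0.707, 0.707, 0.001]
ft_force: [-0.3, -0.4, -0.2]
gripper_width: 0.0297
gripper_force: 0.0
```

```bash
python3 - <<'E'
from h import *
w=cap('wrist','w3.png')
for r in spotter.outline_of('wrist','ring1'):
    b=r['bbox']; print(np.round(b),round(r['confidence'],2),onz(w,(b[0]+b[2])/2,(b[1]+b[3])/2,0.018).round(4))
d=cap('side')
for r in spotter.outline_of('side','ring1'):
    b=r['bbox']; print(np.round(b),round(r['confidence'],2),onz(d,(b[0]+b[2])/2,(b[1]+b[3])/2,0.01).round(4))
E
```

```text
[251. 238. 391. 371.] 0.73 [0.4995 0.4469 0.018 ]
[289. 306. 315. 328.] 0.83 [0.6039 0.2374 0.01  ]
[346. 367. 374. 395.] 0.68 [0.4975 0.4456 0.01  ]
[279. 275. 299. 295.] 0.63 [0.6347 0.1052 0.01  ]
[321. 339. 344. 358.] 0.63 [0.5427 0.3485 0.01  ]
```

View pics/w3.png

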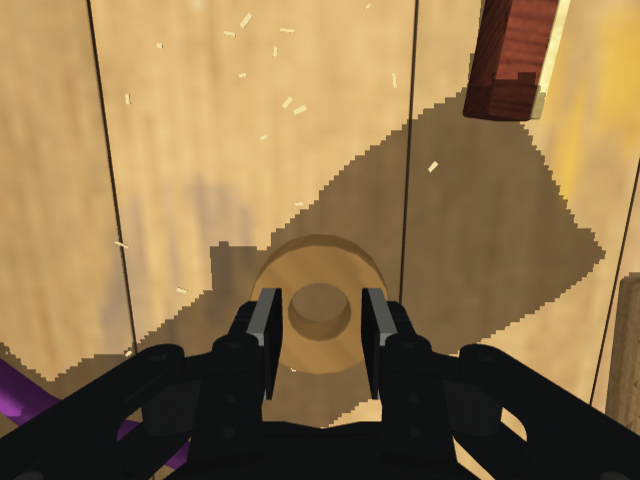

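The fingers closed just above the ring, so the open tips sit well behind the TCP. I'll reopen, go lower and watch the force.

Request:
{"api": "move_arm", "payload": {"steps": [[[0.085, 0.001, -0.001, -0.004, 0, 0, 0], [0.085, 0, 0, 0, 0, 0, 0], [0.085, 0, 0, 0, 0, 0, 0], [0.085, 0, 0, 0, 0, 0, 0], [0.085, 0, 0, 0.01, 0, 0, 0], [0.085, 0, 0, 0.008, 0, 0, 0], [0.085, 0, 0, 0, 0, 0, 0], [0.085, 0, 0, 0, 0, 0, 0]]]}}

```text
time: 6.05
tool_pos: [0.4978, 0.4448, -0.0184]
ee_rot: [0.0, 0.707, 0.707, -0.001]
ft_force: [0.6, -0.8, 1.2]
gripper_width: 0.0848
gripper_force: 0.0
```

```bash
python3 - <<'E'
from h import *
w=cap('wrist','w4.png')
E
```

```text
(no output)
```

View pics/w4.png

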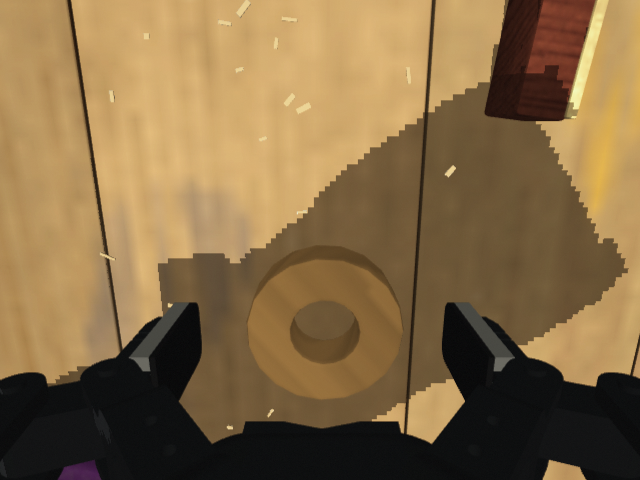

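Request:
{"api": "move_arm", "payload": {"steps": [[[0.085, 0, 0.001, 0.003, 0, 0, 0], [0.085, 0, 0, 0, 0, 0, 0], [0.045, 0, 0, 0, 0, 0, 0], [0.045, 0, 0, 0, 0, 0, 0], [0.045, 0, 0, 0, 0, 0, 0], [0.045, 0, 0, 0, 0, 0, 0], [0.045, 0, 0, 0, 0, 0, 0], [0.045, 0, 0, 0, 0, 0, 0]]]}}

```text
time: 6.77
tool_pos: [0.5, 0.4459, -0.0192]
ee_rot: [-0.0, 0.707, 0.707, 0.001]
ft_force: [-1.0, -0.3, 5.9]
gripper_width: 0.0528
gripper_force: 63.6
```

Request:
{"api": "move_arm", "payload": {"steps": [[[0.045, 0, 0, -0.02, 0, 0, 0], [0.045, 0, 0, -0.04, 0, 0, 0], [0.045, 0, 0, -0.04, 0, 0, 0], [0.045, 0, 0, -0.04, 0, 0, 0], [0.045, 0, 0, -0.04, 0, 0, 0], [0.045, 0, 0, -0.04, 0, 0, 0], [0.045, 0, 0, -0.04, 0, 0, 0], [0.045, -0.02, 0, 0, 0, 0, 0], [0.045, -0.035, 0, 0, 0, 0, 0], [0.045, -0.035, 0, 0, 0, 0, 0], [0.045, -0.035, 0, 0, 0, 0, 0], [0.045, -0.035, 0, 0, 0, 0, 0]]]}}

```text
time: 7.77
tool_pos: [0.499, 0.2838, 0.2397]
ee_rot: [-0.0, 0.707, 0.707, -0.0]
ft_force: [0.2, -0.0, -0.5]
gripper_width: 0.0527
gripper_force: 63.5
```

Request:
{"api": "move_arm", "payload": {"steps": [[[0.045, -0.035, -0.002, 0, 0, 0, 0], [0.045, -0.035, -0.002, 0, 0, 0, 0], [0.045, -0.035, -0.002, 0, 0, 0, 0], [0.045, -0.035, -0.002, 0, 0, 0, 0], [0.045, -0.035, -0.002, 0, 0, 0, 0], [0.045, -0.035, -0.002, 0, 0, 0, 0], [0.045, -0.035, -0.002, 0, 0, 0, 0], [0.045, -0.035, -0.002, 0, 0, 0, 0], [0.045, -0.035, -0.002, 0, 0, 0, 0], [0.045, -0.035, -0.002, 0, 0, 0, 0], [0.045, -0.035, 0, 0, 0, 0, 0], [0.045, -0.035, 0, 0, 0, 0, 0]]]}}

```text
time: 8.77
tool_pos: [0.4788, -0.136, 0.24]
ee_rot: [-0.0, 0.707, 0.707, 0.0]
ft_force: [0.7, -0.6, -0.1]
gripper_width: 0.0524
gripper_force: 63.5
```

Request:
{"api": "move_arm", "payload": {"steps": [[[0.045, -0.03, 0, 0, 0, 0, 0], [0.045, -0.02, 0, 0, 0, 0, 0], [0.045, 0, 0, 0, 0, 0, 0], [0.045, 0, 0, 0, 0, 0, 0], [0.045, 0, 0, 0, 0, 0, 0], [0.045, 0, 0, 0, 0, 0, 0]]]}}

```text
time: 9.27
tool_pos: [0.4797, -0.1829, 0.2397]
ee_rot: [-0.0, 0.706, 0.708, 0.0]
ft_force: [-0.7, 0.0, -0.9]
gripper_width: 0.0526
gripper_force: 63.5
```

```bash
python3 - <<'E'
from h import *
w=cap('wrist','w5.png'); d=cap('side'); s=cap('scene')
print(get_state()['tool_pos'])
for q,z in [('post1',.075),('pin',.045),('handle',.067),('notch',.035),('bore',.045),('hinge',.067)]:
    print(q,[(np.round(r['position'][::-1]).astype(int).tolist(),onz(w,*r['position'][::-1],z).round(4),round(r['confidence'],2)) for r in spotter.pinpoint('wrist',q)])
for r in spotter.look_for('wrist','ring1'): print(np.round(r['bbox']),r['confidence'])
E
```

```text
[ 0.47976046 -0.18329788  0.23985656]
post1 [([325, 256], array([ 0.4829, -0.2217,  0.075 ]), 0.85), ([323, 181], array([ 0.4811, -0.1575,  0.075 ]), 0.78), ([324, 90], array([ 0.4811, -0.0888,  0.075 ]), 0.65)]
pin []
handle [([459, 132], array([ 0.59  , -0.1196,  0.067 ]), 0.59)]
notch []
bore [([306, 327], array([ 0.4653, -0.3039,  0.045 ]), 0.66)]
hinge [([239, 138], array([ 0.4134, -0.1247,  0.067 ]), 0.82)]
[245. 248. 401. 400.] 0.97
[184.   0. 475. 342.] 0.59
```

View pics/w5.png

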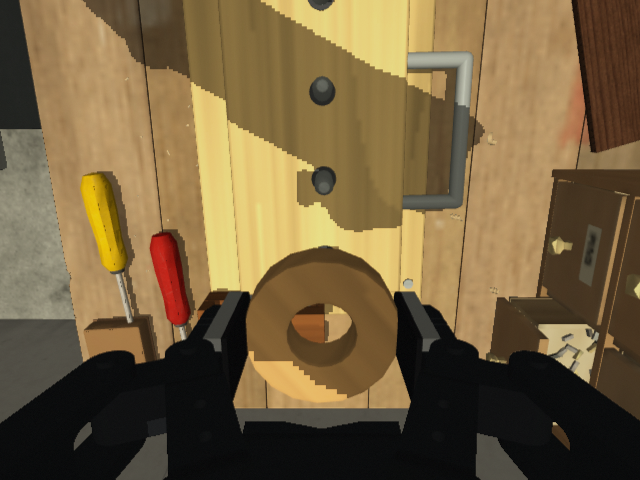

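```bash
python3 - <<'E'
from h import *
w=cap('wrist')
print('ring',[onz(w,323,325,z).round(4) for z in (.260,.269,.278)], get_state()['tool_pos'])
for y in(-.1537,-.157,-.0877,-.091): print(y,[np.round(proj(w,(.481,y,z)),1) for z in(.075,.125)])
g=w['color'][40:240,270:380,::-1]; cv2.imwrite('pics/c1.png',cv2.resize(g,None,fx=3,fy=3,interpolation=cv2.INTER_CUBIC))
E
```

```text
ring [array([ 0.4801, -0.1913,  0.26  ]), array([ 0.48  , -0.1866,  0.269 ]), array([ 0.48  , -0.1819,  0.278 ])] [ 0.4795499  -0.18443039  0.23990727]
-0.1537 [array([323.1, 173.9]), array([323.5, 182.3])]
-0.157 [array([323.1, 178. ]), array([323.5, 187.1])]
-0.0877 [array([323.2,  86.5]), array([323.7,  79.4])]
-0.091 [array([323.2,  91.1]), array([323.6,  84.8])]
```

View pics/c1.png

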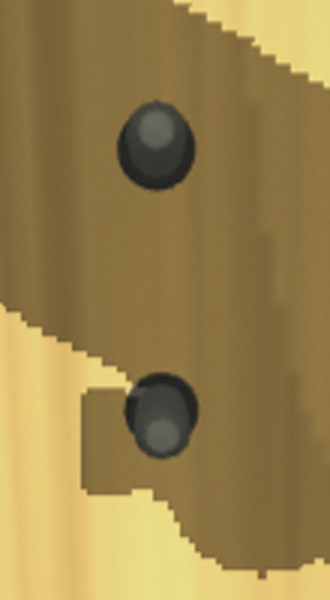

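Posts 2 and 3 are clear: tips at (322,83) and (324,185), giving post 4 at about (0.4815, -0.2217). Lowering the ring over it.

Request:
{"api": "move_arm", "payload": {"steps": [[[0.045, -0.02, 0.001, 0, 0, 0, 0], [0.045, -0.018, 0.001, 0, 0, 0, 0], [0.045, 0, 0, 0.03, 0, 0, 0], [0.045, 0, 0, 0.035, 0, 0, 0], [0.045, 0, 0, 0.035, 0, 0, 0], [0.045, 0, 0, 0.02, 0, 0, 0], [0.045, 0, 0, 0, 0, 0, 0], [0.045, 0, 0, 0, 0, 0, 0], [0.045, 0, 0, 0.02, 0, 0, 0], [0.045, 0, 0, 0.01, 0, 0, 0], [0.045, 0, 0, 0, 0, 0, 0]]]}}

```text
time: 10.73
tool_pos: [0.4813, -0.2221, 0.0896]
ee_rot: [-0.001, 0.707, 0.707, -0.0]
ft_force: [-0.7, 0.1, -0.9]
gripper_width: 0.0528
gripper_force: 63.5
```

Request:
{"api": "move_arm", "payload": {"steps": [[[0.045, 0, 0, 0.015, 0, 0, 0], [0.045, 0, 0, 0.01, 0, 0, 0], [0.045, 0, 0, 0.007, 0, 0, 0], [0.045, 0, 0, 0, 0, 0, 0], [0.045, 0, 0, 0, 0, 0, 0]]]}}

```text
time: 11.15
tool_pos: [0.4815, -0.2226, 0.0581]
ee_rot: [-0.0, 0.707, 0.707, -0.0]
ft_force: [-0.7, -0.0, -0.6]
gripper_width: 0.0526
gripper_force: 63.5
```

Request:
{"api": "move_arm", "payload": {"steps": [[[0.045, 0, 0, 0.003, 0, 0, 0], [0.045, 0, 0, 0, 0, 0, 0], [0.075, 0, 0, 0, 0, 0, 0], [0.075, 0, 0, 0, 0, 0, 0], [0.075, 0, 0, 0, 0, 0, 0], [0.08, 0, 0, -0.01, 0, 0, 0], [0.08, 0, 0, -0.035, 0, 0, 0], [0.08, 0, 0, -0.04, 0, 0, 0], [0.08, 0, 0, -0.04, 0, 0, 0], [0.08, 0, 0, -0.04, 0, 0, 0], [0.08, 0, 0, -0.02, 0, 0, 0]]]}}

```text
time: 12.07
tool_pos: [0.4828, -0.224, 0.2452]
ee_rot: [0.003, 0.708, 0.707, 0.002]
ft_force: [-0.6, 0.6, -0.5]
gripper_width: 0.0797
gripper_force: 0.0
```

```bash
python3 - <<'E'
from h import *
w=cap('wrist','w6.png'); print(get_state()['tool_pos'])
for r in spotter.look_for('wrist','ring1'): b=r['bbox']; print(np.round(b),r['confidence'],onz(w,(b[0]+b[2])/2,(b[1]+b[3])/2,.087))
d=cap('side')
for r in spotter.outline_of('side','ring1'):
    b=r['bbox']; print(np.round(b),round(r['confidence'],2),onz(d,(b[0]+b[2])/2,(b[1]+b[3])/2,0.01).round(4))
E
```

```text
[ 0.48429712 -0.22452821  0.24731071]
[286. 181. 360. 248.] 0.66 [ 0.48498495 -0.22521217  0.087     ]
[178.   0. 471. 301.] 0.15 [ 0.48647371 -0.17490727  0.087     ]
[320. 336. 347. 357.] 0.92 [0.5409 0.3433 0.01  ]
[289. 285. 315. 302.] 0.8 [0.6035 0.1435 0.01  ]
[331. 198. 349. 206.] 0.65 [ 0.471  -0.3952  0.01  ]
[289. 306. 317. 328.] 0.6 [0.6021 0.239  0.01  ]
[249. 293. 256. 307.] 0.52 [0.72   0.1655 0.01  ]
```

View pics/w6.png

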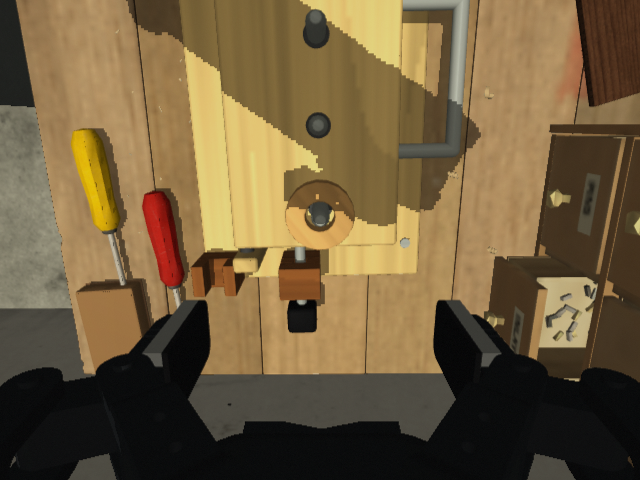

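Ring sits on post 4 at (320,214). The side view shows one of the others has been knocked to about (0.60, 0.14). Going over the remaining two.

Request:
{"api": "move_arm", "payload": {"steps": [[[0.085, 0.038, 0.011, 0, 0, 0, 0], [0.085, 0.038, 0.011, 0, 0, 0, 0], [0.085, 0.038, 0.011, 0, 0, 0, 0], [0.085, 0.038, 0.011, 0, 0, 0, 0], [0.085, 0.038, 0.011, 0, 0, 0, 0], [0.085, 0.038, 0.011, 0, 0, 0, 0], [0.085, 0.038, 0.011, 0, 0, 0, 0], [0.085, 0.038, 0.011, 0, 0, 0, 0], [0.085, 0.038, 0.011, 0, 0, 0, 0], [0.085, 0.038, 0.011, 0, 0, 0, 0], [0.085, 0.038, 0.011, 0, 0, 0, 0]]]}}

```text
time: 13.18
tool_pos: [0.6015, 0.1971, 0.2377]
ee_rot: [-0.001, 0.707, 0.707, -0.002]
ft_force: [0.9, -0.6, 0.2]
gripper_width: 0.0853
gripper_force: 0.0
```

Request:
{"api": "move_arm", "payload": {"steps": [[[0.085, 0, 0, 0, 0, 0, -7.1], [0.085, 0, 0, 0, 0, 0, -7.1], [0.085, 0, 0, 0, 0, 0, -7.1], [0.085, 0, 0, 0, 0, 0, -7.1], [0.085, 0, 0, 0, 0, 0, -7.1], [0.085, 0, 0, 0, 0, 0, -7.1], [0.085, 0, 0, 0, 0, 0, -7.1], [0.085, 0, 0, 0, 0, 0, -7.1], [0.085, 0, 0, 0, 0, 0, -7.1], [0.085, 0, 0, 0, 0, 0, -7.1], [0.085, 0, 0, 0, 0, 0, -7.1], [0.085, 0, 0, 0, 0, 0, -7.1]]]}}

```text
time: 14.18
tool_pos: [0.6013, 0.195, 0.2375]
ee_rot: [-0.002, 0.039, 0.999, -0.001]
ft_force: [-0.1, 0.3, 0.5]
gripper_width: 0.0848
gripper_force: 0.0
```

Request:
{"api": "move_arm", "payload": {"steps": [[[0.085, 0, 0, 0, 0, 0, -4.8], [0.085, 0, 0, 0, 0, 0, 0], [0.085, 0, 0, 0, 0, 0, 0]]]}}

```text
time: 14.43
tool_pos: [0.6017, 0.195, 0.2382]
ee_rot: [-0.001, 0.002, 1.0, -0.001]
ft_force: [0.2, -0.2, -0.3]
gripper_width: 0.0848
gripper_force: 0.0
```

```bash
python3 - <<'E'
from h import *
w=cap('wrist','w7.png'); s=get_state(); print(s['tool_pos'],s['q'].round(2),R.from_quat(np.array(s['ee_rot'])[[1,2,3,0]]).as_matrix().round(4))
for r in spotter.look_for('wrist','ring1'): b=r['bbox']; print(np.round(b),round(r['confidence'],2),onz(w,(b[0]+b[2])/2,(b[1]+b[3])/2,.01).round(4))
E
```

```text
[0.60186545 0.19512033 0.23852286] [-0.58  0.39  0.23  1.64 -0.09  1.13  1.24] [[-1.0e+00  3.1e-03 -2.3e-03]
 [ 3.1e-03  1.0e+00 -9.0e-04]
 [ 2.3e-03 -9.0e-04 -1.0e+00]]
[270. 296. 322. 351.] 0.88 [0.7355 0.1677 0.01  ]
[436.  95. 500. 162.] 0.74 [0.5366 0.3318 0.01  ]
[226. 172. 286. 233.] 0.62 [0.6056 0.1319 0.01  ]
[  0.   0. 148. 202.] 0.2 [ 0.5115 -0.0306  0.01  ]
```

View pics/w7.png

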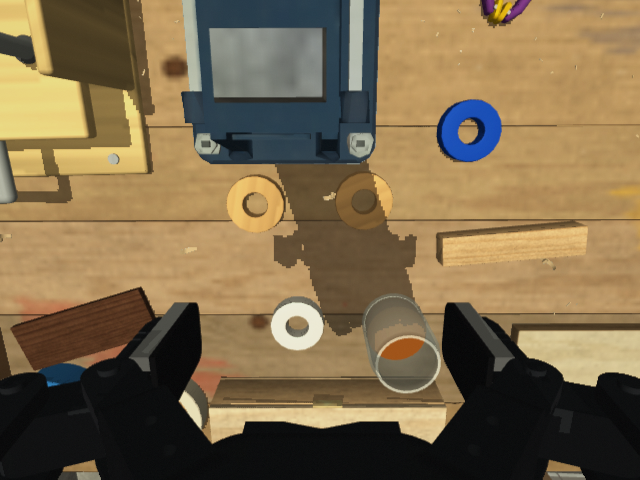

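Wooden rings at (256,203) and (364,201); blue (470,131), white (298,323) and jar (400,340) stay. Turning the hand so its camera is away from the vice, then taking the right one.

Request:
{"api": "move_arm", "payload": {"steps": [[[0.085, 0, 0, 0, 0, 0, 7.1], [0.085, 0, 0, 0, 0, 0, 7.1], [0.085, 0, 0, 0, 0, 0, 7.1], [0.085, 0, 0, 0, 0, 0, 7.1], [0.085, 0, 0, 0, 0, 0, 7.1], [0.085, 0, 0, 0, 0, 0, 7.1], [0.085, 0, 0, 0, 0, 0, 7.1], [0.085, 0, 0, 0, 0, 0, 7.1], [0.085, 0, 0, 0, 0, 0, 7.1], [0.085, 0, 0, 0, 0, 0, 7.1], [0.085, 0, 0, 0, 0, 0, 7.1], [0.085, 0, 0, 0, 0, 0, 7.1]]]}}

```text
time: 15.53
tool_pos: [0.6023, 0.1956, 0.2396]
ee_rot: [-0.0, 0.68, 0.733, -0.0]
ft_force: [-0.5, -0.5, -1.1]
gripper_width: 0.0849
gripper_force: 0.0
```

Request:
{"api": "move_arm", "payload": {"steps": [[[0.085, 0, 0, 0, 0, 0, 7.1], [0.085, 0, 0, 0, 0, 0, 7.1], [0.085, 0, 0, 0, 0, 0, 7.1], [0.085, 0, 0, 0, 0, 0, 7.1], [0.085, 0, 0, 0, 0, 0, 7.1], [0.085, 0, 0, 0, 0, 0, 7.1], [0.085, 0, 0, 0, 0, 0, 7.1], [0.085, 0, 0, 0, 0, 0, 7.1], [0.085, 0, 0, 0, 0, 0, 7.1], [0.085, 0, 0, 0, 0, 0, 7.1], [0.085, 0, 0, 0, 0, 0, 7.1], [0.085, 0, 0, 0, 0, 0, 7.1]]]}}

```text
time: 16.53
tool_pos: [0.6023, 0.1958, 0.2397]
ee_rot: [0.0, 0.997, 0.08, -0.0]
ft_force: [0.2, 0.7, 0.2]
gripper_width: 0.0852
gripper_force: 0.0
```

Request:
{"api": "move_arm", "payload": {"steps": [[[0.085, 0, 0, 0, 0, 0, 4.8], [0.085, 0, 0, 0, 0, 0, 4.8], [0.085, 0.002, -0.022, 0.03, 0, 0, 0], [0.085, 0, -0.022, 0.03, 0, 0, 0], [0.085, 0, 0, 0.03, 0, 0, 0], [0.085, 0, 0, 0.03, 0, 0, 0], [0.085, 0, 0, 0.03, 0, 0, 0], [0.085, 0, 0, 0.03, 0, 0, 0], [0.085, 0, 0, 0.018, 0, 0, 0], [0.085, 0, 0, 0, 0, 0, 0], [0.085, 0, 0, 0, 0, 0, 0], [0.085, 0, 0, 0, 0, 0, 0]]]}}

```text
time: 17.53
tool_pos: [0.6055, 0.2396, 0.0432]
ee_rot: [-0.0, 1.0, -0.0, 0.001]
ft_force: [0.2, -0.5, 0.7]
gripper_width: 0.085
gripper_force: 0.0
```

```bash
python3 - <<'E'
from h import *
w=cap('wrist','w8.png'); s=get_state(); print(s['tool_pos'],s['q'].round(2),R.from_quat(np.array(s['ee_rot'])[[1,2,3,0]]).as_matrix().round(4))
for r in spotter.look_for('wrist','ring1'): b=r['bbox']; print(np.round(b),round(r['confidence'],2),onz(w,(b[0]+b[2])/2,(b[1]+b[3])/2,.014).round(4))
E
```

```text
[0.60582589 0.23970811 0.04367983] [-0.98  0.75  0.75  1.78 -0.65  0.87 -1.5 ] [[ 1.0e+00 -6.0e-04  2.6e-03]
 [-6.0e-04 -1.0e+00  8.0e-04]
 [ 2.6e-03 -8.0e-04 -1.0e+00]]
[419.   0. 550.  52.] 0.97 [0.7145 0.1699 0.014 ]
[106. 326. 209. 417.] 0.83 [0.5449 0.3289 0.014 ]
[475. 204. 600. 316.] 0.64 [0.6081 0.1321 0.014 ]
[276. 210. 384. 322.] 0.58 [0.6054 0.236  0.014 ]
```

Request:
{"api": "move_arm", "payload": {"steps": [[[0.085, 0, 0.003, 0.03, 0, 0, 0], [0.085, 0, 0, 0.025, 0, 0, 0], [0.085, 0, 0, 0.008, 0, 0, 0], [0.085, 0, 0, 0, 0, 0, 0], [0.045, 0, 0, 0, 0, 0, 0], [0.045, 0, 0, 0, 0, 0, 0], [0.045, 0, 0, 0, 0, 0, 0], [0.045, 0, 0, 0, 0, 0, 0], [0.045, 0, 0, 0, 0, 0, 0], [0.045, 0, 0, 0, 0, 0, 0]]]}}

```text
time: 18.47
tool_pos: [0.6061, 0.2369, -0.0186]
ee_rot: [-0.001, 1.0, -0.0, 0.001]
ft_force: [-2.6, 0.1, 8.4]
gripper_width: 0.053
gripper_force: 62.3
```

Request:
{"api": "move_arm", "payload": {"steps": [[[0.045, 0, 0, -0.02, 0, 0, 0], [0.045, 0, 0, -0.04, 0, 0, 0], [0.045, 0, 0, -0.04, 0, 0, 0], [0.045, 0, 0, -0.04, 0, 0, 0], [0.045, 0, 0, -0.04, 0, 0, 0], [0.045, 0, 0, -0.04, 0, 0, 0], [0.045, 0, 0, -0.04, 0, 0, 0], [0.045, 0, 0, 0, 0, 0, -7], [0.045, 0, 0, 0, 0, 0, -7], [0.045, 0, 0, 0, 0, 0, -7], [0.045, 0, 0, 0, 0, 0, -7], [0.045, 0, 0, 0, 0, 0, -7]]]}}

```text
time: 19.47
tool_pos: [0.6047, 0.2363, 0.2403]
ee_rot: [-0.0, 0.953, 0.303, 0.001]
ft_force: [0.8, -0.2, -0.5]
gripper_width: 0.0536
gripper_force: 44.3
```

Request:
{"api": "move_arm", "payload": {"steps": [[[0.045, 0, 0, 0, 0, 0, -7], [0.045, 0, 0, 0, 0, 0, -7], [0.045, 0, 0, 0, 0, 0, -7], [0.045, 0, 0, 0, 0, 0, -7], [0.045, 0, 0, 0, 0, 0, -7], [0.045, 0, 0, 0, 0, 0, -7], [0.045, 0, 0, 0, 0, 0, -7], [0.045, 0, 0, 0, 0, 0, -6], [0.045, -0.02, -0.007, 0, 0, 0, 0], [0.045, -0.036, -0.012, 0, 0, 0, 0], [0.045, -0.036, -0.012, 0, 0, 0, 0], [0.045, -0.036, -0.012, 0, 0, 0, 0]]]}}

```text
time: 20.47
tool_pos: [0.5611, 0.1068, 0.2399]
ee_rot: [0.0, 0.707, 0.707, 0.001]
ft_force: [1.2, -0.8, 0.1]
gripper_width: 0.0528
gripper_force: 65.2
```

Request:
{"api": "move_arm", "payload": {"steps": [[[0.045, -0.036, -0.012, 0, 0, 0, 0], [0.045, -0.036, -0.012, 0, 0, 0, 0], [0.045, -0.036, -0.012, 0, 0, 0, 0], [0.045, -0.036, -0.012, 0, 0, 0, 0], [0.045, -0.036, -0.012, 0, 0, 0, 0], [0.045, -0.036, -0.012, 0, 0, 0, 0], [0.045, -0.036, -0.008, 0, 0, 0, 0], [0.045, -0.013, 0, 0, 0, 0, 0], [0.045, 0, 0, 0, 0, 0, 0], [0.045, 0, 0, 0, 0, 0, 0], [0.045, 0, 0, 0, 0, 0, 0]]]}}

```text
time: 21.38
tool_pos: [0.4819, -0.1555, 0.2393]
ee_rot: [0.0, 0.707, 0.707, 0.001]
ft_force: [-0.1, -0.1, 0.6]
gripper_width: 0.0525
gripper_force: 65.2
```

```bash
cat > ck.py <<'E'
from h import *
w=cap('wrist','wl.png'); s=get_state(); print(s['tool_pos'],s['q'].round(2),R.from_quat(np.array(s['ee_rot'])[[1,2,3,0]]).as_matrix().round(4))
zt=s['tool_pos'][2]+.037
for r in spotter.look_for('wrist','ring1'): b=r['bbox']; print(np.round(b),round(r['confidence'],2),'held',onz(w,(b[0]+b[2])/2,(b[1]+b[3])/2,zt-.004).round(4),'posted',onz(w,(b[0]+b[2])/2,(b[1]+b[3])/2,.085).round(4))
d=cap('side')
for r in spotter.look_for('side','ring1'): b=r['bbox']; print('side',np.round(b),round(r['confidence'],2),onz(d,(b[0]+b[2])/2,(b[1]+b[3])/2,.01).round(4))
E
python3 ck.py
```

```text
[ 0.48192771 -0.15506475  0.23907661] [-0.44  0.19  0.73  1.95 -0.14  1.05  0.35] [[-2.e-03  1.e+00  4.e-04]
 [ 1.e+00  2.e-03  6.e-04]
 [ 6.e-04  4.e-04 -1.e+00]]
[294. 302. 352. 328.] 0.96 held [ 0.4823 -0.1517  0.2721] posted [ 0.4834 -0.2431  0.085 ]
[246. 239. 396. 399.] 0.73 held [ 0.4815 -0.1534  0.2721] posted [ 0.4815 -0.2471  0.085 ]
[212.   0. 468. 324.] 0.21 held [ 0.4876 -0.0985  0.2721] posted [ 0.4964 -0.1144  0.085 ]
side [291. 284. 314. 302.] 0.88 [0.601  0.1425 0.01  ]
side [333. 143. 357. 159.] 0.75 [ 0.4092 -0.9419  0.01  ]
side [330. 196. 350. 209.] 0.7 [ 0.4709 -0.3898  0.01  ]
side [319. 335. 348. 357.] 0.69 [0.5405 0.342  0.01  ]
side [250. 292. 255. 306.] 0.63 [0.72   0.1617 0.01  ]
```

Request:
{"api": "move_arm", "payload": {"steps": [[[0.045, -0.002, -0.001, 0.03, 0, 0, 0], [0.045, 0, 0, 0.035, 0, 0, 0], [0.045, 0, 0, 0.035, 0, 0, 0], [0.045, 0, 0, 0.02, 0, 0, 0], [0.045, 0, 0, 0, 0, 0, 0], [0.045, 0, 0, 0, 0, 0, 0], [0.045, 0, 0, 0.02, 0, 0, 0], [0.045, 0, 0, 0.01, 0, 0, 0], [0.045, 0, 0, 0, 0, 0, 0]]]}}

```text
time: 22.33
tool_pos: [0.4804, -0.158, 0.0886]
ee_rot: [-0.0, 0.707, 0.707, -0.0]
ft_force: [-1.0, 0.5, 0.2]
gripper_width: 0.0528
gripper_force: 65.2
```

Request:
{"api": "move_arm", "payload": {"steps": [[[0.045, 0, 0, 0.015, 0, 0, 0], [0.045, 0, 0, 0.01, 0, 0, 0], [0.045, 0, 0, 0.005, 0, 0, 0], [0.045, 0, 0, 0, 0, 0, 0], [0.045, 0, 0, 0, 0, 0, 0]]]}}

```text
time: 22.75
tool_pos: [0.4807, -0.1586, 0.0592]
ee_rot: [0.0, 0.707, 0.707, 0.0]
ft_force: [0.8, 0.5, -0.4]
gripper_width: 0.0525
gripper_force: 65.2
```

Request:
{"api": "move_arm", "payload": {"steps": [[[0.045, 0, 0, 0.003, 0, 0, 0], [0.045, 0, 0, 0, 0, 0, 0], [0.075, 0, 0, 0, 0, 0, 0], [0.075, 0, 0, 0, 0, 0, 0], [0.075, 0, 0, 0, 0, 0, 0], [0.08, 0, 0, -0.01, 0, 0, 0], [0.08, 0, 0, -0.035, 0, 0, 0], [0.08, 0, 0, -0.04, 0, 0, 0], [0.08, 0, 0, -0.04, 0, 0, 0], [0.08, 0, 0, -0.04, 0, 0, 0], [0.08, 0, 0, -0.02, 0, 0, 0]]]}}

```text
time: 23.67
tool_pos: [0.4819, -0.1598, 0.246]
ee_rot: [0.002, 0.708, 0.707, 0.002]
ft_force: [0.8, -0.9, -0.3]
gripper_width: 0.0798
gripper_force: 0.0
```

```bash
python3 ck.py
```

```text
[ 0.48349373 -0.1600981   0.24807668] [-0.46  0.18  0.76  1.94 -0.14  1.06  0.36] [[ 1.3e-03  1.0e+00  9.9e-03]
 [ 1.0e+00 -1.3e-03 -2.0e-04]
 [-2.0e-04  9.9e-03 -1.0e+00]]
[289. 256. 358. 319.] 0.78 held [ 0.4823 -0.1449  0.2811] posted [ 0.4845 -0.2258  0.085 ]
[284. 176. 352. 251.] 0.75 held [ 0.4805 -0.1189  0.2811] posted [ 0.4802 -0.1606  0.085 ]
side [292. 284. 313. 302.] 0.93 [0.6022 0.144  0.01  ]
side [319. 335. 347. 356.] 0.78 [0.5411 0.339  0.01  ]
side [252. 294. 256. 305.] 0.55 [0.7165 0.1644 0.01  ]
side [333. 198. 351. 207.] 0.52 [ 0.465  -0.3936  0.01  ]
side [334. 204. 355. 219.] 0.45 [ 0.4621 -0.3161  0.01  ]
```

Request:
{"api": "move_arm", "payload": {"steps": [[[0.085, 0.036, 0.015, 0, 0, 0, 0], [0.085, 0.036, 0.015, 0, 0, 0, 0], [0.085, 0.036, 0.015, 0, 0, 0, 0], [0.085, 0.036, 0.015, 0, 0, 0, 0], [0.085, 0.036, 0.015, 0, 0, 0, 0], [0.085, 0.036, 0.015, 0, 0, 0, 0], [0.085, 0.036, 0.015, 0, 0, 0, 0], [0.085, 0.036, 0.02, 0, 0, 0, 0], [0.085, 0, 0, 0, 0, 0, 7], [0.085, 0, 0, 0, 0, 0, 7], [0.085, 0, 0, 0, 0, 0, 7], [0.085, 0, 0, 0, 0, 0, 7]]]}}

```text
time: 24.87
tool_pos: [0.6044, 0.1292, 0.2386]
ee_rot: [-0.0, 0.859, 0.512, -0.002]
ft_force: [0.7, 0.2, 0.9]
gripper_width: 0.0848
gripper_force: 0.0
```

Request:
{"api": "move_arm", "payload": {"steps": [[[0.085, 0, 0, 0, 0, 0, 7], [0.085, 0, 0, 0, 0, 0, 7], [0.085, 0, 0, 0, 0, 0, 7], [0.085, 0, 0, 0, 0, 0, 7], [0.085, 0, 0, 0, 0, 0, 7], [0.085, 0, 0, 0, 0, 0, 7], [0.085, 0, 0, 0, 0, 0, 7], [0.085, 0, 0, 0, 0, 0, 7], [0.085, 0, 0, 0, 0, 0, 6], [0.085, 0, 0, 0, 0, 0, 0], [0.085, 0, 0, 0, 0, 0, 0], [0.085, 0, 0, 0, 0, 0, 0]]]}}

```text
time: 25.87
tool_pos: [0.605, 0.1293, 0.2399]
ee_rot: [0.0, 1.0, 0.001, -0.001]
ft_force: [0.8, 0.3, -0.4]
gripper_width: 0.0848
gripper_force: 0.0
```

```bash
python3 ck.py
```

```text
[0.60515131 0.12933786 0.24024234] [-1.    0.51  0.99  1.7  -0.46  1.18 -1.46] [[ 1.0e+00  2.2e-03 -1.1e-03]
 [ 2.2e-03 -1.0e+00 -4.0e-04]
 [-1.1e-03  4.0e-04 -1.0e+00]]
[ 91. 234. 154. 290.] 0.91 held [0.6278 0.1976 0.2732] posted [0.5634 0.2939 0.085 ]
[613. 320. 640. 380.] 0.82 held [0.5945 0.0194 0.2732] posted [ 0.4826 -0.1392  0.085 ]
[245.  15. 307.  91.] 0.68 held [0.6933 0.1436 0.2732] posted [0.7227 0.1626 0.085 ]
[292. 166. 349. 227.] 0.63 held [0.6505 0.1304 0.2732] posted [0.6185 0.1306 0.085 ]
side [290. 283. 310. 302.] 0.93 [0.6075 0.1404 0.01  ]
side [322. 335. 347. 358.] 0.81 [0.5383 0.3436 0.01  ]
side [332. 206. 355. 222.] 0.45 [ 0.4675 -0.3001  0.01  ]
side [306. 191. 372. 250.] 0.43 [ 0.4858 -0.254   0.01  ]
side [250. 293. 260. 307.] 0.38 [0.7138 0.1681 0.01  ]
```

Request:
{"api": "move_arm", "payload": {"steps": [[[0.085, 0, -0.002, 0.03, 0, 0, 0], [0.085, 0, 0, 0.035, 0, 0, 0], [0.085, 0, 0, 0.035, 0, 0, 0], [0.085, 0, 0, 0.035, 0, 0, 0], [0.085, 0, 0, 0.035, 0, 0, 0], [0.085, 0, 0, 0.027, 0, 0, 0], [0.085, 0, 0, 0, 0, 0, 0], [0.085, 0, 0, 0, 0, 0, 0], [0.085, 0, 0, 0, 0, 0, 0]]]}}

```text
time: 26.82
tool_pos: [0.6069, 0.1313, 0.0457]
ee_rot: [-0.0, 1.0, -0.0, 0.001]
ft_force: [0.1, -0.0, -0.4]
gripper_width: 0.0849
gripper_force: 0.0
```

```bash
python3 - <<'E'
from h import *
w=cap('wrist','w9.png'); s=get_state(); print(s['tool_pos'],s['q'].round(2))
for r in spotter.look_for('wrist','ring1'): b=r['bbox']; print(np.round(b),round(r['confidence'],2),onz(w,(b[0]+b[2])/2,(b[1]+b[3])/2,.014).round(4))
E
```

```text
[0.6072553  0.13147673 0.04615625] [-0.86  0.72  0.79  1.85 -0.68  0.85 -1.3 ]
[270. 204. 380. 317.] 0.93 [0.6087 0.13   0.014 ]
[  0. 330.  26. 382.] 0.64 [0.554  0.2993 0.014 ]
[173.   0. 297.  55.] 0.63 [0.7158 0.1697 0.014 ]
```

Request:
{"api": "move_arm", "payload": {"steps": [[[0.085, 0.001, 0.001, 0.03, 0, 0, 0], [0.085, 0, 0, 0.025, 0, 0, 0], [0.085, 0, 0, 0.009, 0, 0, 0], [0.085, 0, 0, 0, 0, 0, 0], [0.045, 0, 0, 0, 0, 0, 0], [0.045, 0, 0, 0, 0, 0, 0], [0.045, 0, 0, 0, 0, 0, 0], [0.045, 0, 0, 0, 0, 0, 0], [0.045, 0, 0, 0, 0, 0, 0], [0.045, 0, 0, 0, 0, 0, 0]]]}}

```text
time: 27.75
tool_pos: [0.608, 0.1306, -0.0174]
ee_rot: [-0.001, 1.0, -0.0, 0.001]
ft_force: [-2.7, -0.2, 10.1]
gripper_width: 0.0533
gripper_force: 60.6
```

Request:
{"api": "move_arm", "payload": {"steps": [[[0.045, 0, 0, -0.02, 0, 0, 0], [0.045, 0, 0, -0.04, 0, 0, 0], [0.045, 0, 0, -0.04, 0, 0, 0], [0.045, 0, 0, -0.04, 0, 0, 0], [0.045, 0, 0, -0.04, 0, 0, 0], [0.045, 0, 0, -0.04, 0, 0, 0], [0.045, 0, 0, -0.04, 0, 0, 0], [0.045, 0, 0, 0, 0, 0, -7], [0.045, 0, 0, 0, 0, 0, -7], [0.045, 0, 0, 0, 0, 0, -7], [0.045, 0, 0, 0, 0, 0, -7], [0.045, 0, 0, 0, 0, 0, -7]]]}}

```text
time: 28.75
tool_pos: [0.6066, 0.1302, 0.2413]
ee_rot: [-0.0, 0.953, 0.303, 0.001]
ft_force: [0.6, 0.6, 0.2]
gripper_width: 0.0533
gripper_force: 63.1
```

Request:
{"api": "move_arm", "payload": {"steps": [[[0.045, 0, 0, 0, 0, 0, -7], [0.045, 0, 0, 0, 0, 0, -7], [0.045, 0, 0, 0, 0, 0, -7], [0.045, 0, 0, 0, 0, 0, -7], [0.045, 0, 0, 0, 0, 0, -7], [0.045, 0, 0, 0, 0, 0, -7], [0.045, 0, 0, 0, 0, 0, -7], [0.045, 0, 0, 0, 0, 0, -6], [0.045, -0.02, -0.012, 0, 0, 0, 0], [0.045, -0.035, -0.02, 0, 0, 0, 0], [0.045, -0.035, -0.02, 0, 0, 0, 0], [0.045, -0.035, -0.02, 0, 0, 0, 0]]]}}

```text
time: 29.75
tool_pos: [0.5336, 0.0037, 0.2407]
ee_rot: [0.0, 0.707, 0.707, 0.001]
ft_force: [0.4, -1.5, -0.0]
gripper_width: 0.0529
gripper_force: 63.1
```

Request:
{"api": "move_arm", "payload": {"steps": [[[0.045, -0.035, -0.02, 0, 0, 0, 0], [0.045, -0.03, -0.018, 0, 0, 0, 0], [0.045, -0.03, -0.018, 0, 0, 0, 0], [0.045, 0, 0, 0, 0, 0, 0], [0.045, 0, 0, 0, 0, 0, 0], [0.045, 0, 0, 0, 0, 0, 0]]]}}

```text
time: 30.25
tool_pos: [0.4789, -0.0894, 0.2407]
ee_rot: [0.0, 0.707, 0.707, 0.001]
ft_force: [0.8, 1.5, -0.5]
gripper_width: 0.0533
gripper_force: 63.2
```

```bash
python3 ck.py
```

```text
[ 0.47912291 -0.0887349   0.24046065] [-0.58  0.14  0.72  1.99 -0.11  1.05  0.18] [[-8.0e-04  1.0e+00  1.2e-03]
 [ 1.0e+00  8.0e-04  6.0e-04]
 [ 6.0e-04  1.2e-03 -1.0e+00]]
[249. 238. 397. 395.] 0.71 held [ 0.4793 -0.0865  0.2735] posted [ 0.4807 -0.1796  0.085 ]
[294. 297. 353. 329.] 0.63 held [ 0.4795 -0.0851  0.2735] posted [ 0.4811 -0.1763  0.085 ]
[320. 334. 332. 393.] 0.39 held [ 0.4804 -0.1053  0.2735] posted [ 0.4833 -0.2252  0.085 ]
side [322. 333. 347. 356.] 0.79 [0.538  0.3369 0.01  ]
side [339. 152. 361. 168.] 0.72 [ 0.3978 -0.8186  0.01  ]
side [333. 197. 352. 209.] 0.5 [ 0.4625 -0.3868  0.01  ]
side [332. 205. 356. 216.] 0.43 [ 0.4644 -0.3252  0.01  ]
side [250. 293. 256. 307.] 0.41 [0.7172 0.1654 0.01  ]
```

Request:
{"api": "move_arm", "payload": {"steps": [[[0.045, -0.002, 0.001, 0.03, 0, 0, 0], [0.045, 0, 0, 0.035, 0, 0, 0], [0.045, 0, 0, 0.035, 0, 0, 0], [0.045, 0, 0, 0.02, 0, 0, 0], [0.045, 0, 0, 0, 0, 0, 0], [0.045, 0, 0, 0, 0, 0, 0], [0.045, 0, 0, 0.02, 0, 0, 0], [0.045, 0, 0, 0.01, 0, 0, 0], [0.045, 0, 0, 0, 0, 0, 0]]]}}

```text
time: 31.2
tool_pos: [0.4794, -0.091, 0.0896]
ee_rot: [-0.0, 0.707, 0.707, -0.0]
ft_force: [-1.1, -0.1, -0.5]
gripper_width: 0.0529
gripper_force: 63.2
```

Request:
{"api": "move_arm", "payload": {"steps": [[[0.045, 0, 0, 0.015, 0, 0, 0], [0.045, 0, 0, 0.01, 0, 0, 0], [0.045, 0, 0, 0.005, 0, 0, 0], [0.045, 0, 0, 0, 0, 0, 0], [0.045, 0, 0, 0.003, 0, 0, 0], [0.045, 0, 0, 0, 0, 0, 0]]]}}

```text
time: 31.7
tool_pos: [0.48, -0.0916, 0.0576]
ee_rot: [0.0, 0.707, 0.707, 0.0]
ft_force: [-0.5, 0.2, 2.4]
gripper_width: 0.0531
gripper_force: 63.5
```

Request:
{"api": "move_arm", "payload": {"steps": [[[0.075, 0, 0, 0, 0, 0, 0], [0.075, 0, 0, 0, 0, 0, 0], [0.075, 0, 0, 0, 0, 0, 0], [0.08, 0, 0, -0.01, 0, 0, 0], [0.08, 0, 0, -0.035, 0, 0, 0], [0.08, 0, 0, -0.04, 0, 0, 0], [0.08, 0, 0, -0.04, 0, 0, 0], [0.08, 0, 0, -0.04, 0, 0, 0], [0.08, 0, 0, -0.04, 0, 0, 0], [0.08, 0, 0, 0, 0, 0, 0], [0.08, 0, 0, 0, 0, 0, 0]]]}}

```text
time: 32.62
tool_pos: [0.4809, -0.0917, 0.2647]
ee_rot: [0.001, 0.707, 0.707, 0.003]
ft_force: [0.2, 0.4, -0.7]
gripper_width: 0.0798
gripper_force: 0.0
```

```bash
python3 ck.py; python3 - <<'E'
from h import *
s=cap('scene')
d=cap('side'); im=np.vstack([cv2.resize(s['color'][180:360,180:480],(800,480))[0:290], cv2.resize(d['color'][180:420,180:500],(800,600))[0:310]]); cv2.imwrite('pics/m1.png',im[:,:,::-1])
for r in spotter.look_for('scene','ring1'): print(np.round(r['bbox']),round(r['confidence'],2))
E
```

```text
[ 0.47962951 -0.09144414  0.26280101] [-0.62  0.11  0.75  1.96 -0.09  1.1   0.17] [[-1.0e-04  1.0e+00  1.8e-03]
 [ 1.0e+00  1.0e-04  1.0e-03]
 [ 1.0e-03  1.8e-03 -1.0e+00]]
[292. 250. 351. 318.] 0.87 held [ 0.4806 -0.0772  0.2958] posted [ 0.4819 -0.1615  0.085 ]
[294. 317. 355. 376.] 0.76 held [ 0.4817 -0.1017  0.2958] posted [ 0.4847 -0.2245  0.085 ]
[290. 171. 354. 242.] 0.65 held [ 0.4808 -0.0495  0.2958] posted [ 0.4824 -0.0903  0.085 ]
side [334. 207. 352. 219.] 0.72 [ 0.4684 -0.3062  0.01  ]
side [321. 333. 346. 356.] 0.66 [0.5407 0.3381 0.01  ]
side [252. 292. 256. 307.] 0.52 [0.7153 0.1626 0.01  ]
side [333. 198. 352. 208.] 0.48 [ 0.4628 -0.3893  0.01  ]
[387. 268. 419. 286.] 0.84
[341. 256. 363. 275.] 0.82
[364. 263. 387. 281.] 0.64
[295. 219. 316. 234.] 0.5
```

View pics/wl.png

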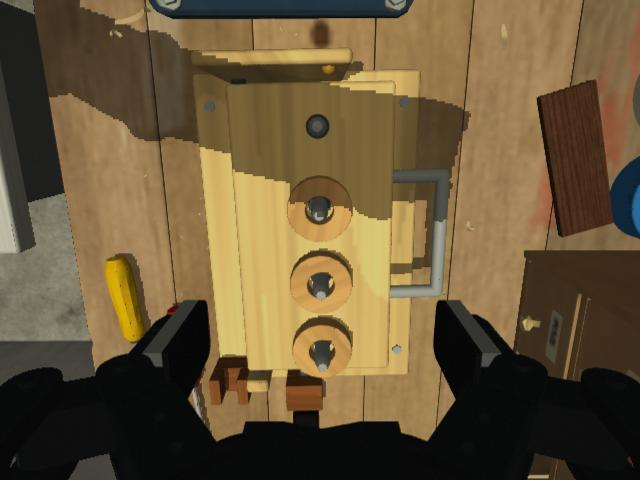

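Rings are on posts 2, 3 and 4; post 1 (317,126) is empty. A faint arc at (125,12) needs checking in case it is a fourth ring.

Request:
{"api": "move_arm", "payload": {"steps": [[[0.08, 0.035, 0, -0.02, 0, 0, 0], [0.08, 0.035, 0, 0, 0, 0, 0], [0.08, 0.035, 0, 0, 0, 0, 0], [0.08, 0.03, 0, 0, 0, 0, 0], [0.08, 0, 0, 0, 0, 0, 0], [0.08, 0, 0, 0, 0, 0, 0], [0.08, 0, 0, 0, 0, 0, 0]]]}}

```text
time: 33.55
tool_pos: [0.4793, 0.0427, 0.2814]
ee_rot: [0.0, 0.707, 0.707, -0.001]
ft_force: [0.1, 0.2, -0.6]
gripper_width: 0.0799
gripper_force: 0.0
```

```bash
python3 ck.py; cp pics/wl.png pics/w10.png; python3 - <<'E'
from h import *
w=cap('wrist'); print(onz(w,125,150,0), proj(w,(.36,.06,0)))
E
```

```text
[0.47935577 0.04213816 0.28150887] [-0.81  0.07  0.64  1.94 -0.05  1.14 -0.16] [[ 1.8e-03  1.0e+00 -8.0e-04]
 [ 1.0e+00 -1.8e-03 -8.0e-04]
 [-8.0e-04 -8.0e-04 -1.0e+00]]
[297. 370. 349. 429.] 0.88 held [0.4798 0.0117 0.3145] posted [ 0.4808 -0.1618  0.085 ]
[546.  30. 611.  96.] 0.7 held [0.5562 0.129  0.3145] posted [0.6901 0.1598 0.085 ]
[296. 307. 353. 368.] 0.68 held [0.4803 0.0377 0.3145] posted [ 0.4822 -0.0906  0.085 ]
[316. 427. 335. 427.] 0.61 held [ 0.4808 -0.0007  0.3145] posted [ 0.4834 -0.1957  0.085 ]
side [338. 218. 354. 229.] 0.71 [ 0.4636 -0.2332  0.01  ]
side [320. 332. 345. 357.] 0.64 [0.542  0.3381 0.01  ]
side [334. 209. 354. 216.] 0.6 [ 0.4651 -0.3109  0.01  ]
side [332. 197. 351. 209.] 0.54 [ 0.4671 -0.3879  0.01  ]
side [254. 296. 258. 307.] 0.5 [0.7114 0.1727 0.01  ]
[0.26955579 0.08530085 0.        ] (np.float64(211.27841784040902), np.float64(173.58667792447864))
```

View pics/w10.png

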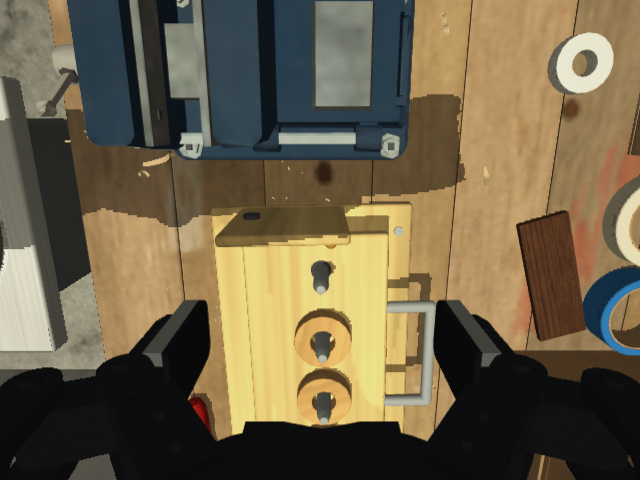

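Only shavings at (155,160); no fourth ring anywhere. Now the pin.

Request:
{"api": "move_arm", "payload": {"steps": [[[0.08, -0.03, -0.001, 0, 0, 0, 0], [0.08, -0.036, -0.001, 0, 0, 0, 0], [0.08, -0.036, -0.001, 0, 0, 0, 0], [0.08, -0.036, -0.001, 0, 0, 0, 0], [0.08, -0.036, -0.001, 0, 0, 0, 0], [0.08, -0.036, -0.001, 0, 0, 0, 0], [0.08, -0.036, -0.001, 0, 0, 0, 0], [0.08, -0.036, -0.001, 0, 0, 0, 0], [0.08, -0.036, -0.001, 0, 0, 0, 0], [0.08, -0.036, -0.002, 0, 0, 0, 0], [0.07, -0.023, -0.002, 0.03, 0, 0, 0], [0.06, 0, 0, 0.03, 0, 0, 0]]]}}

```text
time: 34.8
tool_pos: [0.4652, -0.341, 0.223]
ee_rot: [0.003, 0.71, 0.704, -0.001]
ft_force: [0.1, 1.4, 0.2]
gripper_width: 0.0608
gripper_force: 0.0
```

Request:
{"api": "move_arm", "payload": {"steps": [[[0.06, 0, 0, 0, 0, 0, 0], [0.06, 0, 0, 0, 0, 0, 0], [0.06, 0, 0, 0, 0, 0, 0], [0.06, 0, 0, 0, 0, 0, 0]]]}}

```text
time: 35.13
tool_pos: [0.4678, -0.3333, 0.2237]
ee_rot: [0.001, 0.707, 0.708, 0.001]
ft_force: [-0.3, 0.4, 0.3]
gripper_width: 0.0599
gripper_force: 0.0
```

```bash
cat > ck2.py <<'E'
from h import *
w=cap('wrist','wp.png'); s=get_state(); print(s['tool_pos'],s['q'].round(2),R.from_quat(np.array(s['ee_rot'])[[1,2,3,0]]).as_matrix().round(4))
for r in spotter.look_for('wrist','pin'): b=r['bbox']; print('pin',np.round(b),round(r['confidence'],2))
for q,z in [('pin',.045),('notch',.035),('bore',.045),('handle',.067),('post4',.075)]:
    print(q,[(np.round(r['position'][::-1]).astype(int).tolist(),onz(w,*r['position'][::-1],z).round(4),round(r['confidence'],2)) for r in spotter.pinpoint('wrist',q)])
m=w['color'].max(2)<45; m[:, :200]=0; m[:,440:]=0; m[340:]=0
n,l,st,c=cv2.connectedComponentsWithStats(m.astype(np.uint8))
for i in range(1,n):
    if st[i,4]>200: print('dark',st[i],c[i].round(),onz(w,*c[i],.055).round(4))
E
python3 ck2.py
```

```text
[ 0.46780854 -0.33327082  0.22368628] [-0.14  0.38  0.84  1.83 -0.32  1.07  0.83] [[-1.5e-03  1.0e+00  2.8e-03]
 [ 1.0e+00  1.6e-03 -7.0e-04]
 [-7.0e-04  2.8e-03 -1.0e+00]]
pin [301. 112. 334. 228.] 0.82
pin [([319, 212], array([ 0.4666, -0.3365,  0.045 ]), 0.74)]
notch [([224, 180], array([ 0.384 , -0.3108,  0.035 ]), 0.83), ([317, 209], array([ 0.4643, -0.3366,  0.035 ]), 0.69)]
bore []
handle []
post4 [([341, 63], array([ 0.4822, -0.2222,  0.075 ]), 0.58)]
dark [ 301  194   33   34 1029] [317. 211.] [ 0.465 -0.334  0.055]
dark [207 294  35  46 976] [228. 321.] [ 0.3848 -0.4351  0.055 ]
dark [402 294  35  46 969] [415. 321.] [ 0.5523 -0.4351  0.055 ]
```

View pics/wp.png

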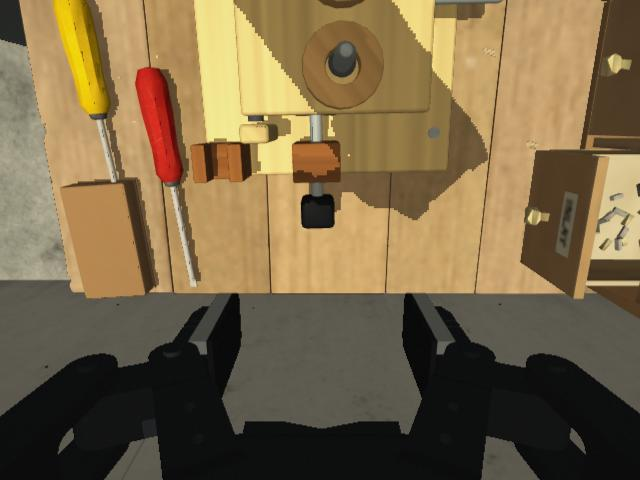

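Pin head at (317,211), notch block (222,162), and the ring on post 4 at (343,63). Descending on the head.

Request:
{"api": "move_arm", "payload": {"steps": [[[0.055, -0.002, -0.002, 0.03, 0, 0, 0], [0.055, 0, 0, 0.035, 0, 0, 0], [0.055, 0, 0, 0.035, 0, 0, 0], [0.055, 0, 0, 0.035, 0, 0, 0], [0.055, 0, 0, 0.03, 0, 0, 0], [0.055, 0, 0, 0.025, 0, 0, 0], [0.055, 0, 0, 0.02, 0, 0, 0], [0.055, 0, 0, 0, 0, 0, 0], [0.055, 0, 0, 0, 0, 0, 0]]]}}

```text
time: 36.23
tool_pos: [0.464, -0.3353, 0.0115]
ee_rot: [-0.001, 0.707, 0.707, -0.0]
ft_force: [1.1, -0.0, 0.2]
gripper_width: 0.0551
gripper_force: 0.0
```

Request:
{"api": "move_arm", "payload": {"steps": [[[0.02, 0, 0, 0, 0, 0, 0], [0.02, 0, 0, 0, 0, 0, 0], [0.02, 0, 0, 0, 0, 0, 0], [0.02, 0, 0, 0, 0, 0, 0], [0.02, 0, 0, 0, 0, 0, 0], [0.02, 0, 0, 0, 0, 0, 0], [0.02, 0, 0, 0, 0, 0, 0]]]}}

```text
time: 36.82
tool_pos: [0.4657, -0.3362, 0.0134]
ee_rot: [0.001, 0.707, 0.707, 0.001]
ft_force: [-0.2, 0.1, 7.5]
gripper_width: 0.0269
gripper_force: 62.9
```

Request:
{"api": "move_arm", "payload": {"steps": [[[0.02, -0.005, 0, -0.001, 0, 0, 0], [0.02, -0.01, 0, 0, 0, 0, 0], [0.02, -0.015, 0, 0, 0, 0, 0], [0.02, -0.015, 0, 0, 0, 0, 0], [0.02, -0.015, 0, 0, 0, 0, 0], [0.02, -0.015, 0, 0, 0, 0, 0], [0.02, -0.015, 0, 0, 0, 0, 0], [0.02, -0.01, 0, 0, 0, 0, 0], [0.02, 0, 0, 0, 0, 0, 0], [0.02, 0, 0, 0, 0, 0, 0]]]}}

```text
time: 37.65
tool_pos: [0.464, -0.436, 0.0127]
ee_rot: [-0.0, 0.708, 0.707, -0.0]
ft_force: [0.6, 0.4, -1.5]
gripper_width: 0.0268
gripper_force: 62.0
```

Request:
{"api": "move_arm", "payload": {"steps": [[[0.02, 0, 0, -0.03, 0, 0, 0], [0.02, 0, 0, -0.04, 0, 0, 0], [0.02, 0, -0.02, 0, 0, 0, 0], [0.02, 0, -0.03, 0, 0, 0, 0], [0.02, 0, -0.03, 0, 0, 0, 0], [0.02, 0.03, 0, 0, 0, 0, 0], [0.02, 0.035, 0, 0, 0, 0, 0], [0.02, 0.034, 0, 0, 0, 0, 0], [0.02, 0, 0, 0, 0, 0, 0], [0.02, 0, 0, 0, 0, 0, 0], [0.02, 0, 0, 0, 0, 0, 0]]]}}

```text
time: 38.57
tool_pos: [0.3851, -0.336, 0.0831]
ee_rot: [0.0, 0.707, 0.708, 0.0]
ft_force: [0.1, 0.3, -0.8]
gripper_width: 0.0267
gripper_force: 62.0
```

```bash
python3 ck2.py; python3 - <<'E'
from h import *
a=cv2.imread('pics/wp.png'); s=cap('scene'); b=s['color'][265:365,365:485,::-1]
a=cv2.resize(a[60:330,150:430],None,fx=1.9,fy=1.9); b=cv2.resize(b,(266,222)); 
im=np.zeros((600,800,3),np.uint8); im[:a.shape[0],:a.shape[1]]=a; im[:222,-266:]=b; cv2.imwrite('pics/m2.png',im)
E
```

```text
[ 0.38486259 -0.33694358  0.08315786] [ 0.02  0.47  0.73  2.09 -0.46  0.75  1.05] [[-3.e-04  1.e+00  6.e-04]
 [ 1.e+00  3.e-04 -7.e-04]
 [-7.e-04  6.e-04 -1.e+00]]
pin [282.  19. 362. 366.] 0.86
pin [([320, 319], array([ 0.3843, -0.3694,  0.045 ]), 0.61)]
notch []
bore [([477, 207], array([ 0.4636, -0.3074,  0.045 ]), 0.8)]
handle []
post4 [([477, 205], array([ 0.4519, -0.3006,  0.075 ]), 0.66)]
dark [ 270  276  104   64 5386] [321. 312.] [ 0.3851 -0.3606  0.055 ]
dark [224 301  40  39 722] [247. 323.] [ 0.3463 -0.3671  0.055 ]
dark [380 302  40  38 698] [396. 324.] [ 0.4239 -0.3673  0.055 ]
```

View pics/m2.png

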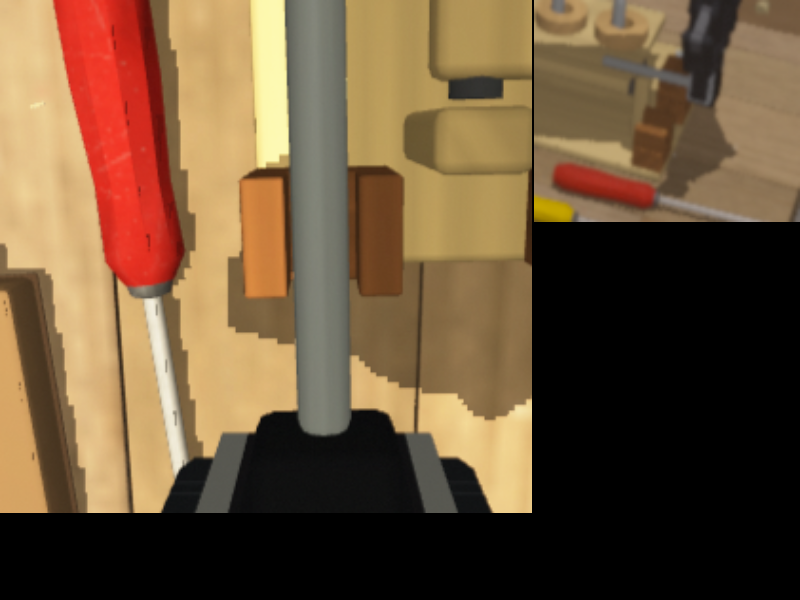

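Shaft runs along the middle of the notch (crop 321 versus notch centre 323). Lowering it in.

Request:
{"api": "move_arm", "payload": {"steps": [[[0.02, 0, 0.0005, 0.02, 0, 0, 0], [0.02, 0, 0, 0.02, 0, 0, 0], [0.02, 0, 0, 0.015, 0, 0, 0], [0.02, 0, 0, 0.01, 0, 0, 0], [0.02, 0, 0, 0.005, 0, 0, 0], [0.02, 0, 0, 0, 0, 0, 0], [0.02, 0, 0, 0, 0, 0, 0]]]}}

```text
time: 39.55
tool_pos: [0.3851, -0.3369, 0.0132]
ee_rot: [0.0, 0.707, 0.707, -0.0]
ft_force: [0.4, -0.4, -1.3]
gripper_width: 0.0267
gripper_force: 62.1
```

Request:
{"api": "move_arm", "payload": {"steps": [[[0.02, 0, 0, 0.002, 0, 0, 0], [0.02, 0, 0, 0.001, 0, 0, 0], [0.02, 0, 0, 0, 0, 0, 0]]]}}

```text
time: 39.8
tool_pos: [0.3855, -0.3368, 0.0103]
ee_rot: [0.001, 0.707, 0.707, 0.0]
ft_force: [1.1, -0.4, -1.1]
gripper_width: 0.0269
gripper_force: 62.1
```

Request:
{"api": "move_arm", "payload": {"steps": [[[0.02, 0.001, 0, 0.001, 0, 0, 0], [0.02, 0, 0, 0.001, 0, 0, 0], [0.02, 0, 0, 0, 0, 0, 0]]]}}

```text
time: 40.05
tool_pos: [0.3856, -0.3368, 0.0093]
ee_rot: [0.001, 0.707, 0.707, 0.0]
ft_force: [-2.6, -0.6, 13.9]
gripper_width: 0.0264
gripper_force: 63.2
```

Request:
{"api": "move_arm", "payload": {"steps": [[[0.02, 0, 0, -0.001, 0, 0, 0], [0.035, 0, 0, 0, 0, 0, 0], [0.05, 0, 0, 0, 0, 0, 0], [0.05, 0, 0, 0, 0, 0, 0], [0.05, 0, 0, 0, 0, 0, 0], [0.05, 0, 0, -0.015, 0, 0, 0], [0.05, 0, 0, -0.03, 0, 0, 0], [0.05, 0, 0, -0.035, 0, 0, 0], [0.05, 0, 0, -0.035, 0, 0, 0], [0.05, 0, 0, -0.035, 0, 0, 0], [0.05, 0, 0, -0.035, 0, 0, 0], [0.05, 0, 0, -0.03, 0, 0, 0]]]}}

```text
time: 41.05
tool_pos: [0.3848, -0.3356, 0.2258]
ee_rot: [0.0, 0.707, 0.707, 0.0]
ft_force: [2.4, 0.9, -0.2]
gripper_width: 0.05
gripper_force: 0.0
```

```bash
python3 ck2.py
```

```text
[ 0.38700793 -0.33815242  0.23071072] [-0.17  0.24  0.91  1.96 -0.23  1.04  0.85] [[ 0.0014  1.      0.0074]
 [ 1.     -0.0014 -0.0036]
 [-0.0036  0.0074 -1.    ]]
pin [307.  83. 338. 224.] 0.91
pin [([322, 206], array([ 0.3858, -0.3344,  0.045 ]), 0.92)]
notch [([322, 177], array([ 0.3853, -0.3109,  0.035 ]), 0.97)]
bore [([416, 173], array([ 0.4642, -0.3062,  0.045 ]), 0.86)]
handle []
post4 [([456, 59], array([ 0.4809, -0.2217,  0.075 ]), 0.68)]
dark [ 307  191   33   33 1015] [323. 207.] [ 0.3861 -0.3334  0.055 ]
dark [226 291  30  49 913] [244. 320.] [ 0.3151 -0.4373  0.055 ]
dark [388 291  29  49 908] [399. 320.] [ 0.4548 -0.4373  0.055 ]
dark [200 305  26  35 451] [210. 322.] [ 0.2841 -0.4383  0.055 ]
dark [418 304  22  36 374] [431. 320.] [ 0.4843 -0.4371  0.055 ]
```

Pin is lying in the notch. Now to the handle.

Request:
{"api": "move_arm", "payload": {"steps": [[[0.05, 0.0265, 0.025, 0, 0, 0, 0], [0.05, 0.0265, 0.025, 0, 0, 0, 0], [0.05, 0.0265, 0.025, 0, 0, 0, 0], [0.05, 0.0265, 0.025, 0, 0, 0, 0], [0.05, 0.0265, 0.025, 0, 0, 0, 0], [0.05, 0.0265, 0.025, 0, 0, 0, 0], [0.05, 0.0265, 0.025, 0, 0, 0, 0], [0.05, 0.0265, 0.025, 0, 0, 0, 0], [0.04, 0, 0, 0.03, 0, 0, 0], [0.035, 0, 0, 0.03, 0, 0, 0], [0.035, 0, 0, 0, 0, 0, 0], [0.035, 0, 0, 0, 0, 0, 0]]]}}

```text
time: 42.4
tool_pos: [0.583, -0.1236, 0.1618]
ee_rot: [-0.002, 0.707, 0.707, -0.002]
ft_force: [0.5, -0.1, 0.2]
gripper_width: 0.0349
gripper_force: 0.0
```

```bash
python3 ck2.py; python3 - <<'E'
from h import *
w=cap('wrist'); 
r=spotter.outline_of('wrist','handle')
for x in r[:2]:
    b=x['bbox']; print(np.round(b),x['confidence'])
# bar edges: grey column profile at a row of the bar
s=get_state(); u,v=proj(w,(.589,-.121,.067)); print(u,v)
for dv in(-15,0,15): print(w['color'][int(v)+dv, int(u)-40:int(u)+41:2].mean(1).astype(int))
E
```

```text
[ 0.5843424  -0.12431763  0.16364718] [-0.45  0.49  0.75  1.83 -0.39  0.98  0.46] [[ 1.5e-03  1.0e+00 -2.0e-03]
 [ 1.0e+00 -1.5e-03 -6.0e-04]
 [-6.0e-04 -2.0e-03 -1.0e+00]]
pin [ 70. 363.  80. 386.] 0.59
pin [([181, 436], array([ 0.4655, -0.3037,  0.045 ]), 0.52)]
notch []
bore [([181, 438], array([ 0.4659, -0.3054,  0.045 ]), 0.67)]
handle [([332, 228], array([ 0.5892, -0.1203,  0.067 ]), 0.89)]
post4 [([169, 283], array([ 0.4815, -0.1557,  0.075 ]), 0.81), ([142, 68], array([ 0.4794, -0.0238,  0.075 ]), 0.7), ([66, 238], array([ 0.419 , -0.1246,  0.075 ]), 0.7), ([157, 181], array([ 0.4812, -0.0885,  0.075 ]), 0.58)]
dark [255 289  21  51 727] [267. 319.] [ 0.5425 -0.1919  0.055 ]
dark [368 288  21  52 740] [376. 319.] [ 0.6222 -0.1917  0.055 ]
dark [210 303  39  37 647] [233. 324.] [ 0.5175 -0.1957  0.055 ]
dark [395 303  39  37 638] [410. 324.] [ 0.6469 -0.1955  0.055 ]
[  0.   2. 340. 406.] 0.97
[159. 339. 204. 355.] 0.23
326.1936363546908 227.73556767386768
[194 191 187 180 175 174 180 184 187 189 189 189 190 170 110 151 148  75
  89  96  98  98  98  94  89  79  80  81  83  83  80  90 137  79  77  74
  74  78  79  79  78]
[193 191 187 182 176 172 179 185 187 189 190 189 190 179 135  79 152  72
  89  96  98  96  97  95  90  82  80  82  83  82  82  94 151 150 148 148
 149 150 152 152 154]
[190 192 188 182 185 187 186 185 186 189 190 189 190 187 149  78 153 120
 160 181 191 192 183 174 156 122  77  79  80  79  80 154 154 153 151 148
 151 156 158 156 154]
```

Request:
{"api": "move_arm", "payload": {"steps": [[[0.035, 0.003, 0.006, 0.02, 0, 0, 0], [0.035, 0, 0, 0.03, 0, 0, 0], [0.035, 0, 0, 0.03, 0, 0, 0], [0.035, 0, 0, 0.025, 0, 0, 0], [0.035, 0, 0, 0.022, 0, 0, 0], [0.035, 0, 0, 0, 0, 0, 0], [0.035, 0, 0, 0, 0, 0, 0]]]}}

```text
time: 43.43
tool_pos: [0.5905, -0.1205, 0.0366]
ee_rot: [-0.001, 0.707, 0.707, -0.001]
ft_force: [0.1, -0.2, 0.3]
gripper_width: 0.0352
gripper_force: 0.0
```

Request:
{"api": "move_arm", "payload": {"steps": [[[0.004, 0, 0, 0, 0, 0, 0], [0.004, 0, 0, 0, 0, 0, 0], [0.004, 0, 0, 0, 0, 0, 0], [0.004, 0, 0, 0, 0, 0, 0], [0.004, 0, 0, 0, 0, 0, 0], [0.004, 0, 0, 0, 0, 0, 0]]]}}

```text
time: 43.93
tool_pos: [0.5906, -0.1209, 0.0387]
ee_rot: [-0.0, 0.707, 0.707, 0.0]
ft_force: [-4.9, 0.2, 4.9]
gripper_width: 0.0093
gripper_force: 58.6
```

Request:
{"api": "move_arm", "payload": {"steps": [[[0.004, 0, 0.0006, -0.0038, -1.25, 0, 0], [0.004, 0, 0.0012, -0.0077, -2.5, 0, 0], [0.004, 0, 0.0012, -0.0077, -2.5, 0, 0], [0.004, 0, 0.0012, -0.0077, -2.5, 0, 0], [0.004, 0, 0, 0, 0, 0, 0], [0.004, 0, 0, 0, 0, 0, 0]]]}}

```text
time: 44.43
tool_pos: [0.5929, -0.1209, 0.0651]
ee_rot: [0.054, 0.705, 0.705, 0.054]
ft_force: [-6.3, -2.0, 1.6]
gripper_width: 0.0092
gripper_force: 60.3
```

Request:
{"api": "move_arm", "payload": {"steps": [[[0.004, 0, 0.0012, -0.0077, -2.5, 0, 0], [0.004, 0, 0.0012, -0.0077, -2.5, 0, 0], [0.004, 0, 0.0012, -0.0077, -2.5, 0, 0], [0.004, 0, 0.0012, -0.0077, -2.5, 0, 0], [0.004, 0, 0.0012, -0.0077, -2.5, 0, 0], [0.004, 0, 0.0012, -0.0077, -2.5, 0, 0], [0.004, 0, 0, 0, 0, 0, 0], [0.004, 0, 0, 0, 0, 0, 0]]]}}

```text
time: 45.1
tool_pos: [0.5877, -0.1211, 0.1102]
ee_rot: [0.144, 0.693, 0.692, 0.145]
ft_force: [-6.3, -2.6, -0.1]
gripper_width: 0.0091
gripper_force: 60.9
```

Request:
{"api": "move_arm", "payload": {"steps": [[[0.004, 0, 0.0012, -0.0077, -2.5, 0, 0], [0.004, 0, 0.0012, -0.0077, -2.5, 0, 0], [0.004, 0, 0.0012, -0.0077, -2.5, 0, 0], [0.004, 0, 0.0012, -0.0077, -2.5, 0, 0], [0.004, 0, 0.0006, -0.0038, -1.25, 0, 0], [0.004, 0, 0, 0, 0, 0, 0], [0.004, 0, 0, 0, 0, 0, 0], [0.004, 0, 0, 0, 0, 0, 0]]]}}

```text
time: 45.77
tool_pos: [0.5779, -0.1214, 0.1389]
ee_rot: [0.202, 0.679, 0.675, 0.204]
ft_force: [-9.7, -5.2, -1.5]
gripper_width: 0.0092
gripper_force: 61.8
```

```bash
cat > ck3.py <<'E'
from h import *
s=get_state(); M=R.from_quat(np.array(s['ee_rot'])[[1,2,3,0]]).as_matrix(); t=s['tool_pos']; print(t,s['q'].round(2),s['ft_force'].round(1))
print('tool tilt',np.degrees(np.arctan2(M[0,2],-M[2,2])))
p=t-M[:,2]*.030; print('bar',p,'angle',np.degrees(np.arctan2(p[2]-.067,p[0]-.4155)),np.hypot(p[2]-.067,p[0]-.4155))
a,b=cap('scene','se.png'),cap('side','si.png')
for n,c in(('scene',a),('side',b)):
  for q in('handle','stud','hinge'): print(n,q,[(np.round(r['position'][::-1]),round(r['confidence'],2)) for r in spotter.pinpoint(n,q)][:3])
for th in(33,35,37):
  t_=np.radians(th); h=(.4155+.175*np.cos(t_),-.1215,.067+.175*np.sin(t_)); print(th,np.round(proj(a,h)),np.round(proj(b,h)))
E
python3 ck3.py
```

```text
[ 0.57786458 -0.12135477  0.13886046] [-0.15  0.23  0.34  2.31 -1.36  0.17  1.47] [-9.7 -5.2 -1.5]
tool tilt 33.35441896585337
bar [ 0.56137009 -0.12138833  0.16391901] angle 33.600857824097005 0.1751324580428304
scene handle [(array([378., 222.]), 0.77), (array([375., 265.]), 0.39)]
scene stud [(array([310., 242.]), 0.91), (array([398., 268.]), 0.43)]
scene hinge [(array([354., 288.]), 0.87)]
side handle [(array([319., 193.]), 0.72)]
side stud [(array([349., 228.]), 0.95)]
side hinge [(array([366., 225.]), 0.83)]
33 [376. 223.] [315. 191.]
35 [376. 222.] [316. 190.]
37 [375. 221.] [317. 188.]
```

Joints 5 and 6 are near their limits at 33.6 degrees. I'll back off the tool tilt a little and push the bar the rest of the arc by shifting.

Request:
{"api": "move_arm", "payload": {"steps": [[[0.004, 0, 0, -0.001, 0.7, 0, 0], [0.004, 0, 0, -0.001, 0.7, 0, 0], [0.004, 0, 0, 0, 0, 0, 0]]]}}

```text
time: 46.42
tool_pos: [0.5764, -0.1213, 0.1399]
ee_rot: [0.193, 0.682, 0.678, 0.195]
ft_force: [-7.9, -5.6, -5.0]
gripper_width: 0.0094
gripper_force: 61.4
```

```bash
python3 ck3.py | head -4
```

```text
[ 0.57638163 -0.12132741  0.13991301] [-0.24  0.24  0.45  2.29 -1.19  0.21  1.28] [-7.9 -5.6 -5. ]
tool tilt 31.82905566402416
bar [ 0.56056003 -0.1213557   0.16540176] angle 34.15108374236927 0.17528639255115744
scene handle [(array([376., 221.]), 0.91)]
```

Request:
{"api": "move_arm", "payload": {"steps": [[[0.004, 0, 0, -0.0014, 0, 0, 0], [0.004, 0, -0.0002, -0.0014, 0, 0, 0], [0.004, 0, 0, 0, 0, 0, 0], [0.004, 0, 0, 0, 0, 0, 0]]]}}

```text
time: 47.15
tool_pos: [0.5749, -0.1214, 0.1423]
ee_rot: [0.193, 0.682, 0.678, 0.195]
ft_force: [-5.9, -6.6, -8.1]
gripper_width: 0.0091
gripper_force: 61.0
```

```bash
python3 ck3.py
```

```text
[ 0.57485938 -0.12139751  0.14226995] [-0.26  0.23  0.46  2.3  -1.17  0.21  1.27] [-5.9 -6.6 -8.1]
tool tilt 31.88683019800383
bar [ 0.55901209 -0.1214254   0.16774273] angle 35.0681183795052 0.1753420031756251
scene handle [(array([377., 223.]), 0.96)]
scene stud [(array([309., 241.]), 0.7)]
scene hinge [(array([353., 287.]), 0.56), (array([375., 267.]), 0.44)]
side handle [(array([320., 191.]), 0.95)]
side stud [(array([347., 227.]), 0.67)]
side hinge [(array([368., 222.]), 0.95)]
33 [376. 223.] [315. 191.]
35 [376. 222.] [316. 190.]
37 [375. 221.] [317. 188.]
```

Request:
{"api": "move_arm", "payload": {"steps": [[[0.02, 0, 0, 0, 0, 0, 0], [0.035, 0, 0, 0, 0, 0, 0], [0.035, 0, 0, 0, 0, 0, 0], [0.035, 0, 0, 0, 0, 0, 0], [0.035, 0, 0, -0.015, 0, 0, 0], [0.035, 0, 0, -0.02, 0, 0, 0], [0.035, 0, 0, -0.025, 0, 0, 0], [0.035, 0, 0, -0.025, 0, 0, 0], [0.035, 0, 0, -0.025, 0, 0, 0], [0.035, 0, 0, 0, 0, 0, 0], [0.035, 0, 0, 0, 0, 0, 0]]]}}

```text
time: 48.47
tool_pos: [0.5361, -0.1149, 0.2129]
ee_rot: [0.193, 0.676, 0.682, 0.2]
ft_force: [0.5, -0.6, -0.1]
gripper_width: 0.035
gripper_force: 0.0
```

```bash
python3 ck3.py; python3 - <<'E'
from h import *
w=cap('wrist','wz.png')
for q in('handle','post1'):
  print(q,[(np.round(r['position'][::-1]),round(r['confidence'],2)) for r in spotter.pinpoint('wrist',q)])
for th in(33,34,35,36,37):
  t=np.radians(th); c,s=np.cos(t),np.sin(t)
  h=(.4155+.175*c,-.1215,.067+.175*s); print(th,'handle',np.round(proj(w,h)),[np.round(proj(w,(.4155+.066*c-.008*s,y,.067+.066*s+.008*c))) for y in(-.0237,-.0897,-.1556)])
E
```

```text
[ 0.53606947 -0.11492587  0.21294905] [-0.66 -0.02  0.84  2.32 -0.34  0.29  0.49] [ 0.5 -0.6 -0.1]
tool tilt 32.242186852111445
bar [ 0.52006573 -0.1152979   0.23832112] angle 58.60222408543602 0.20071103054940573
scene handle [(array([377., 223.]), 0.81)]
scene stud [(array([312., 240.]), 0.66), (array([371., 262.]), 0.37)]
scene hinge [(array([352., 290.]), 0.93)]
side handle [(array([318., 189.]), 0.69)]
side stud [(array([346., 228.]), 0.8), (array([354., 223.]), 0.32)]
side hinge [(array([364., 222.]), 0.64), (array([358., 212.]), 0.43)]
33 [376. 223.] [315. 191.]
35 [376. 222.] [316. 190.]
37 [375. 221.] [317. 188.]
handle [(array([314., 260.]), 0.61)]
post1 [(array([126., 319.]), 0.88), (array([110., 205.]), 0.67), (array([86., 75.]), 0.55)]
33 handle [317. 260.] [array([97., 74.]), array([114., 206.]), array([128., 319.])]
34 handle [317. 261.] [array([95., 74.]), array([112., 206.]), array([127., 319.])]
35 handle [317. 263.] [array([93., 73.]), array([111., 207.]), array([126., 320.])]
36 handle [317. 265.] [array([92., 73.]), array([109., 207.]), array([124., 321.])]
37 handle [316. 267.] [array([90., 73.]), array([108., 207.]), array([123., 322.])]
```

Request:
{"api": "move_arm", "payload": {"steps": [[[0.035, 0, 0, -0.02, 0, 0, 0], [0.035, 0, 0.01, -0.02, 0, 0, 0], [0.035, 0, 0.01, -0.02, 0, 0, 0], [0.035, 0, 0.01, -0.02, 0, 0, 0], [0.035, 0, 0, -0.02, 0, 0, 0], [0.035, 0, 0, 0, 0, 0, 0], [0.035, 0, 0, 0, 0, 0, 0], [0.035, 0, 0, 0, 0, 0, 0], [0.035, 0, 0, 0, 0, 0, 0], [0.035, 0, 0, 0, 0, 0, 0], [0.035, 0, 0, 0, 0, 0, 0], [0.035, 0, 0, 0, 0, 0, 0]]]}}

```text
time: 50.02
tool_pos: [0.5096, -0.116, 0.3074]
ee_rot: [0.191, 0.677, 0.683, 0.198]
ft_force: [-0.5, 0.1, 0.1]
gripper_width: 0.035
gripper_force: 0.0
```

Request:
{"api": "move_arm", "payload": {"steps": [[[0.035, 0, 0, 0, 0, 0, 0], [0.035, 0, 0, 0, 0, 0, 0], [0.035, 0, 0, 0, 0, 0, 0], [0.035, 0, 0, 0, 0, 0, 0], [0.035, 0, 0, 0, 0, 0, 0], [0.035, 0, 0, 0, 0, 0, 0], [0.035, 0, 0, 0, 0, 0, 0], [0.035, 0, 0, 0, 0, 0, 0], [0.035, 0, 0, 0, 0, 0, 0], [0.035, 0, 0, 0, 0, 0, 0], [0.035, 0, 0, 0, 0, 0, 0], [0.035, 0, 0, 0, 0, 0, 0]]]}}

```text
time: 51.02
tool_pos: [0.5097, -0.1162, 0.3081]
ee_rot: [0.191, 0.677, 0.682, 0.199]
ft_force: [-1.3, -0.0, 0.3]
gripper_width: 0.0352
gripper_force: 0.0
```

Request:
{"api": "move_arm", "payload": {"steps": [[[0.035, 0, 0, 0, 0, 0, 0], [0.035, 0, 0, 0, 0, 0, 0], [0.035, 0, 0, 0, 0, 0, 0], [0.035, 0, 0, 0, 0, 0, 0], [0.035, 0, 0, 0, 0, 0, 0], [0.035, 0, 0, 0, 0, 0, 0], [0.035, 0, 0, 0, 0, 0, 0], [0.035, 0, 0, 0, 0, 0, 0], [0.035, 0, 0, 0, 0, 0, 0], [0.035, 0, 0, 0, 0, 0, 0], [0.035, 0, 0, 0, 0, 0, 0], [0.035, 0, 0, 0, 0, 0, 0]]]}}

```text
time: 52.02
tool_pos: [0.5097, -0.1161, 0.3081]
ee_rot: [0.191, 0.677, 0.682, 0.199]
ft_force: [0.1, 0.1, -0.4]
gripper_width: 0.0351
gripper_force: 0.0
```

```bash
python3 - <<'E'
from h import *
w=cap('wrist'); P=w['pose']
from scipy.optimize import minimize_scalar
o=[]
for q in('handle','post1'): o.append([(r['position'][::-1],round(r['confidence'],2)) for r in spotter.pinpoint('wrist',q)]); print(q,[(np.round(a),b) for a,b in o[-1]])
for th in(33,35,37):
  t=np.radians(th); c,s=np.cos(t),np.sin(t)
  print(th,np.round(proj(w,(.4155+.175*c,-.1215,.067+.175*s))),[np.round(proj(w,(.4155+.066*c-.008*s,y,.067+.066*s+.008*c))) for y in(-.0237,-.0897,-.1556,-.2217)])
a=cap('scene'); im=np.zeros((600,800,3),np.uint8)
im[:300,:400]=cv2.resize(a['color'][200:350,270:470],(400,300)); im[:300,400:]=cv2.resize(w['color'],(400,300)); im[300:,200:600]=cv2.resize(cap('side')['color'][180:420,180:500],(400,300))
cv2.imwrite('pics/fin.png',im[:,:,::-1])
E
```

```text
handle [(array([278., 224.]), 0.56)]
post1 [(array([118.,  94.]), 0.96), (array([144., 270.]), 0.89), (array([152., 342.]), 0.81), (array([135., 184.]), 0.78)]
33 [281. 223.] [array([126.,  92.]), array([136., 184.]), array([145., 266.]), array([153., 340.])]
35 [280. 225.] [array([124.,  92.]), array([134., 184.]), array([143., 267.]), array([152., 342.])]
37 [278. 227.] [array([121.,  91.]), array([132., 185.]), array([141., 268.]), array([150., 343.])]
```

View pics/fin.png

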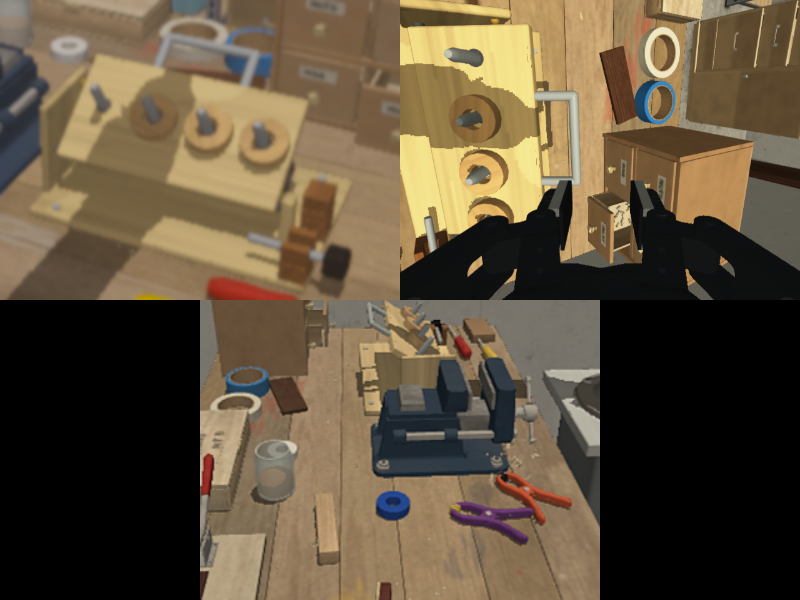

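The final view shows three rings flat on their posts, the pin in the notch with its head outside, and the board at about 35 degrees more than 4 s after release. Jar and caul are untouched. Handing in.

```bash
python3 -c "
from workcell import sign_off
print(sign_off())"
```

```text
the job is handed in; nothing more can be done
None
```

The job is handed in: the three rings present (I found no fourth) are flat on posts 2, 3 and 4, the pin lies in the notch with its head outside, and the board was still at about 35° by my camera measurement over 4 s after I let go; the jar and caul were not disturbed.

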